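Find the blind-drilled block with a probe pin

TASK

Take the probe pin and feel the bore of each of the three blocks in the rack, from the robot's left to its right, lowering the pin each time until it stops, then put the pin back upright in its wooden stand. One block was not drilled through: move it into the grey tray and set it gently (not dropped) flat on the tray floor with the bore's mouth up and its two ends facing the two high walls, which will take putting it down on the bench and gripping it the other way. Leave the two good blocks in their places in the rack and everything else on the bench where it is.

Things in the scene. Friction and masses are not known exactly. Their poses are not given: they have to be found in the camera images.
- probe: the probe, 0.1 kg, upright in the stand: steel pin 7 mm thick, 42 mm long, pointing down; above it a shoulder disc 26 mm across (42 to 46 mm above the tip) and a round black handle 18 mm across (46 to 106 mm above the tip). Origin at the tip, z up along the handle. It goes 42 mm into a through bore (shoulder on the block), 20 mm into the blind one
- probe_tip (a point): the tip of the probe pin (same point as the probe's origin)
- stand: fixed square wooden stand of the probe, 56 x 56 x 50 mm high, origin at the centre of its underside; a 13 mm hole, 46 mm deep, in the middle of its top. The seated probe rests with its shoulder on the stand's top
- stand_mouth (a point): centre of the mouth of the stand's hole, on its top, 50 mm above the bench
- rack: fixed dark steel rack, base 46 (own x) x 134 (own y) x 5 mm, origin at the centre of its underside, x away from the robot. Four dividers 8 mm thick, tops 43 mm above the bench, at y = -63, -21, 21, 63 mm. A block stands in each 34 mm gap, length along x; its ends stick out past base and dividers, so it can be gripped only there. The bench beyond it is clear for 170 mm
- rack_left (a point): middle of the floor of the rack's left place (as the robot sees it, +y), 5 mm above the bench
- rack_middle (a point): middle of the floor of the rack's middle place, 5 mm above the bench
- rack_right (a point): middle of the floor of the rack's right place (-y), 5 mm above the bench
- block_a: one of three like aluminium blocks, 54 (own x) x 30 (own y) x 45 mm high, about 0.2 kg, bore upright; origin at the centre of its underside. The 13 mm bore opens in the middle of the top face, 45 mm above the origin. In exactly one of a, b, c it is blind, with a floor 20 mm below the mouth; in the other two it runs through. They are mixed among the rack's places
- block_b: one of three like aluminium blocks, 54 (own x) x 30 (own y) x 45 mm high, about 0.2 kg, bore upright; origin at the centre of its underside. The 13 mm bore opens in the middle of the top face, 45 mm above the origin. In exactly one of a, b, c it is blind, with a floor 20 mm below the mouth; in the other two it runs through. They are mixed among the rack's places
- block_c: one of three like aluminium blocks, 54 (own x) x 30 (own y) x 45 mm high, about 0.2 kg, bore upright; origin at the centre of its underside. The 13 mm bore opens in the middle of the top face, 45 mm above the origin. In exactly one of a, b, c it is blind, with a floor 20 mm below the mouth; in the other two it runs through. They are mixed among the rack's places
- tray: fixed grey tray, origin at the centre of its underside, floor 4 mm thick. Two high walls face each other across its own x, inner faces 62 mm apart, tops 50 mm above the bench; 120 mm long in y, with only low lips (10 mm) there. A block stands with its length along the tray's x, 4 mm free at each end: room for fingers only at its long sides
- screwdriver: loose screwdriver lying beyond the task's things, leave it alone; origin near its middle, along its x
- spanner: loose steel spanner lying at the side, leave it alone; along its x
- jar: loose glass jar with steel cap, 60 mm across, 70 mm high, origin at the centre of its underside; leave it alone
- spray_can: loose spray can, 52 mm across, 170 mm high, origin at the centre of its underside; leave it alone
- nut: loose hexagon nut 36 mm across flats, 16 mm high, origin at the centre of its underside; leave it alone
- block_box: loose small cardboard box 70 x 50 x 35 mm, origin at the centre of its underside; leave it alone
Mind the look-alikes: they are no part of the job. What is shaped like the stand but pink is not meant.

How it is judged:
On the way, in this order (a step that is already met when the one before it is completed fails the run):
1. the pin has been lowered to the stop in the bore of the block in the rack's left place (horizontal distance between probe_tip and rack_left below 0.018 m and angle between probe's own z axis and vertical below 0.3 rad and ((horizontal distance between probe_tip and block_a below 0.007 m and z of probe_tip in the frame of block_a below 0.015 m) or (horizontal distance between probe_tip and block_b below 0.007 m and z of probe_tip in the frame of block_b below 0.028 m) or (horizontal distance between probe_tip and block_c below 0.007 m and z of probe_tip in the frame of block_c below 0.015 m))), for 0.05 s.
2. the pin has been lowered to the stop in the bore of the block in the rack's middle place (horizontal distance between probe_tip and rack_middle below 0.018 m and angle between probe's own z axis and vertical below 0.3 rad and ((horizontal distance between probe_tip and block_a below 0.007 m and z of probe_tip in the frame of block_a below 0.015 m) or (horizontal distance between probe_tip and block_b below 0.007 m and z of probe_tip in the frame of block_b below 0.028 m) or (horizontal distance between probe_tip and block_c below 0.007 m and z of probe_tip in the frame of block_c below 0.015 m))), for 0.05 s.
3. the pin has been lowered to the stop in the bore of the block in the rack's right place (horizontal distance between probe_tip and rack_right below 0.018 m and angle between probe's own z axis and vertical below 0.3 rad and ((horizontal distance between probe_tip and block_a below 0.007 m and z of probe_tip in the frame of block_a below 0.015 m) or (horizontal distance between probe_tip and block_b below 0.007 m and z of probe_tip in the frame of block_b below 0.028 m) or (horizontal distance between probe_tip and block_c below 0.007 m and z of probe_tip in the frame of block_c below 0.015 m))), for 0.05 s.
At the end, for the whole second after the job is handed in: Blind block at rest on the tray floor, mouth up (0.08 rad), length across the tray within 0.25 rad, within 8 mm of its middle across and 44 mm along; the other two upright within 12 mm of where they stood in the rack; probe upright in its stand's hole, down to within 8 mm (x of block_b in the frame of tray between -0.008 and 0.008 m and y of block_b in the frame of tray between -0.044 and 0.044 m and z of block_b in the frame of tray below 0.008 m and angle between the x axis of block_b and the x axis of tray, either way round below 0.25 rad and angle between block_b's own z axis and vertical below 0.08 rad and linear speed of each of block_b, probe below 0.02 m/s and distance of each of block_a, block_c from where it was at the start of the episode below 0.012 m and angle between each of block_a, block_c's own z axis and vertical below 0.1 rad and horizontal distance between probe_tip and stand_mouth below 0.007 m and z of probe_tip in the frame of stand below 0.016 m and angle between probe's own z axis and vertical below 0.2 rad); the robot touches nothing.
It fails at once if a bystander was pushed more than 40 mm or knocked over (distance of any of screwdriver, spanner, jar, spray_can, nut, block_box from where it was at the start of the episode above 0.04 m or angle between any of jar, spray_can's own z axis and vertical above 0.6 rad).
It fails at once if the blind block was dropped or thrown: it moved faster than 0.45 m/s (a fall of 10 mm) with no finger on it (linear speed of block_b above 0.45 m/s and contact force between the fingers and block_b below 0.2 N).
It also fails if it takes over 72 s, if anything falls off the work surface, if the arm or the gripper's body presses on something with over 40 N, if the wrist force passes 120 N, or if a joint passes its speed limit or range.

ROBOT

A 6-joint arm with a two-finger parallel gripper is mounted at the origin on the work surface. World frame = base frame: x ahead of the robot, y to its left, z up, the work surface at z = 0. Lengths are in m, angles in rad, forces in N, time in s.
With the tool pointing down it reaches from about 0.3 to 0.875 m from the base axis. Payload 6.4 kg.
Tool frame: the origin (TCP) lies midway between the tips of the shut fingers; the grasp point (between the pads) lies 19 mm behind it; z points along the fingers, y is the direction in which the jaws open and shut (so a half turn about z gives the same grasp; the last joint's range is limited). The gripper opens to 85 mm and grips with 20 to 120 N. Pads are 22 mm wide; open, the fingers measure 114 mm over their backs; the gripper's body (76 mm by 85 mm) begins 54 mm behind the grasp point. The pads swing forward as they close: fully open they stand 13 mm farther back than shut.
Start: joints at [-0.206, 0.181, 1.607, -0, 1.354, -0.206], TCP at [0.575, 0, 0.231] pointing down, gripper open.
Joint ranges: [-2.99, 2.99], [-0.89, 2.07], [0.3, 2.58], [-1.14, 4.28], [0, 2.63], [-3.12, 3.12]. Speed limits (rad/s): [2.57, 2.57, 3.01, 3.14, 3.14, 3.14].

INTERFACE

Orientations are given as a unit quaternion [w, x, y, z].
In Python, from bench import ctrl gives the robot as it stands.
- The arm moves only by the tool apply_moves, never from a script. Its argument "plan" is a list of rows, each an object with "translation": the shift along the tool's x, y, z in m, a list of three; "angular": the turn, a rotation vector about the tool's x, y, z in rad, a list of three; "hand": the finger opening in m, from 0 to 0.0854. In form: [{"translation": [x, y, z], "angular": [rx, ry, rz], "hand": hand}, ...]. A call has 1 to 10 rows; each row shifts and turns the commanded pose from where the row before left it, along the tool's axes as they then stand; what a row does not reach is not made up. A row lasts 1/8 s, in which the tool goes at most 62.5 mm and 10.7 degrees, less where a joint would pass 70% of its speed; a pose out of reach is approached as far as the arm can. A call with a gripper value outside its range is refused whole. The fingers move at their own pace and stop on an object; the grip force is fixed at half the most. Time passes only in rows, so rows that do not move let the fingers close. It gives the time, the measured TCP pose, the force and the opening at its end, in the units of the state.
- ctrl.get_obs(): the state, without advancing time (a new reading comes with each control period).
- ctrl.camera(name): name is "scene" or "side" or "wrist"; returns a dict with "img" (384x512x3 uint8, red, green, blue), "K" (3x3 intrinsics, pixels), "eye" and "orientation" of the camera in the world. Camera axes: x right, y up, looking along -z (the intrinsics and any distortion apply to the point x, -y, -z); pixel columns grow to the right and rows downward; lengths in m; the calibration is good to about 2 mm. The wrist camera is an equidistant fisheye: a pixel r from the principal point sees the ray r / f radians off the axis. A picture is of the moment at which its call begins. There is no depth.
- ctrl.hand_in(): hands the job in, once; it reports no verdict.
The state is a dict: "time_s": time; "q": joint angles; "dq": joint speeds; "joint_efforts": joint torques, N m; "eef_pos": TCP position; "eef_rot": TCP orientation; "wrist_force": force on the tool from outside, world axes, zero at the start; "torque": the same for the moment, N m; "opening": opening from 0.0 (shut) to 1.0 (fully open).
Only numpy, scipy, OpenCV 4.12 (cv2) and the standard library are available. Lean on these libraries where they do the work, as an engineer would, in place of code of your own. Each camera call takes 0.05 s, during which the arm holds its last target.

## Working session

There is one attempt and no reset: what is moved stays moved. The work goes in short steps, Python scripts to look and compute and a tool call to move; the robot and the scene stay as the last step left them, time stands still between calls to the robot, and variables do not carry over. Pictures are saved under pics/ and viewed, and the job is handed in when it is done.

Besides the shell and the picture viewer there is one more tool, called after "Request:" by a JSON object that holds its "name" and its "arguments", one argument or row to a line. apply_moves: Moves the arm, as the interface text tells. Its arguments: {"type":"object","properties":{"plan":{"type":"array","items":{"type":"object","properties":{"translation":{"type":"array","items":{"type":"number"}},"angular":{"type":"array","items":{"type":"number"}},"hand":{"type":"number"}}}}},"required":["plan"]}

```bash
ls; mkdir -p pics
cat > h.py <<'E'
import numpy as np, cv2
from scipy.spatial.transform import Rotation as R
from bench import ctrl
def q2R(q): return R.from_quat([q[1],q[2],q[3],q[0]])
def shot(name,fn=None):
    c=ctrl.camera(name)
    if fn: cv2.imwrite('pics/'+fn,c['img'][:,:,::-1])
    return c
def ray(c,u,v,fish=False):
    K=np.array(c['K']);x=(u-K[0,2])/K[0,0];y=(v-K[1,2])/K[1,1]
    if fish:
        r=np.hypot(x,y); s=np.sin(r)/r if r>1e-9 else 1.
        d=np.array([x*s,y*s,np.cos(r)])
    else: d=np.array([x,y,1.])
    d=d*[1,-1,-1]; d=q2R(c['orientation']).apply(d)
    return np.array(c['eye']),d/np.linalg.norm(d)
def onz(c,u,v,z,fish=False):
    e,d=ray(c,u,v,fish); return e+d*(z-e[2])/d[2]
def proj(c,p,fish=False):
    K=np.array(c['K']); d=q2R(c['orientation']).inv().apply(np.array(p)-c['eye'])*[1,-1,-1]
    if fish:
        r=np.hypot(d[0],d[1]); th=np.arctan2(r,d[2]); s=th/max(r,1e-9); x,y=d[0]*s,d[1]*s
    else: x,y=d[0]/d[2],d[1]/d[2]
    return np.array([K[0,0]*x+K[0,2],K[1,1]*y+K[1,2]])
def st():
    o=ctrl.get_obs()
    print('t',round(o['time_s'],2),'pos',np.round(o['eef_pos'],4),'rot',np.round(o['eef_rot'],4),'F',np.round(o['wrist_force'],1),'op',round(float(o['opening']),3),'q',np.round(o['q'],3))
    return o
E
python3 - <<'E'
from h import *
st()
for n in ['scene','side','wrist']:
    c=shot(n,n+'0.png'); print(n,np.round(c['K'],1).tolist(),np.round(c['eye'],3),np.round(c['orientation'],3))
E
```

```text
pics
t 0.0 pos [5.745e-01 2.000e-04 2.304e-01] rot [-7.000e-04  7.071e-01  7.071e-01 -5.000e-04] F [-0.2  0.7  0.1] op 1.001 q [-0.206  0.182  1.608  0.     1.354 -0.206]
scene [[449.8, 0.0, 254.5], [0.0, 449.8, 186.3], [0.0, 0.0, 1.0]] [1.665 0.229 0.817] [0.557 0.29  0.361 0.69 ]
side [[366.6, 0.0, 259.6], [0.0, 366.6, 188.6], [0.0, 0.0, 1.0]] [ 0.057 -0.526  0.76 ] [ 0.845  0.369 -0.149 -0.357]
wrist [[297.3, 0.0, 254.8], [0.0, 297.3, 189.6], [0.0, 0.0, 1.0]] [0.574 0.078 0.373] [ 0.988 -0.153  0.001  0.001]
```

View pics/scene0.png

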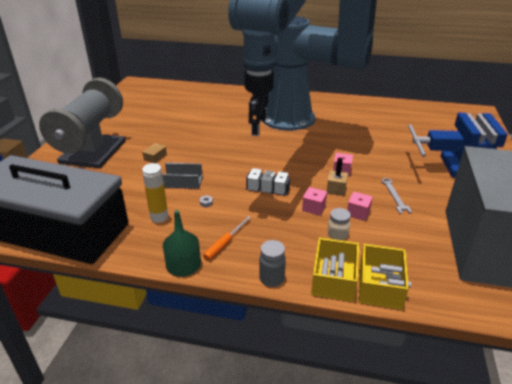

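View pics/side0.png

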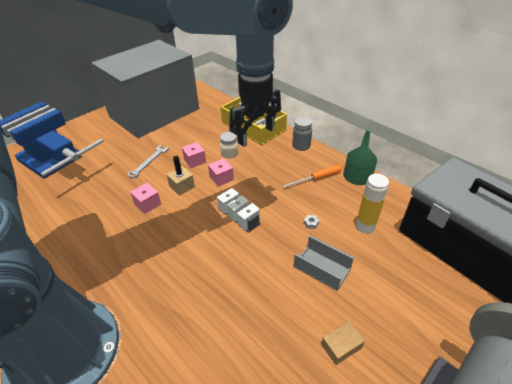

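View pics/wrist0.png

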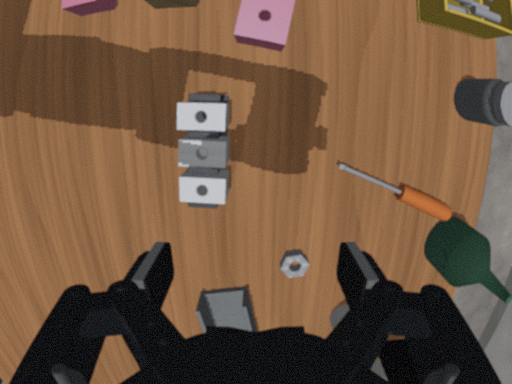

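Candidates for the stand in the scene view are the tan one with the black handle at (337,183) and three pink look-alikes at (343,160), (314,201) and (360,205). In the side view, tan is at (180,180) and pink at (145,197), (193,153) and (220,172). I choose the tan one with the probe. The rack with three blocks is at scene (268,182) / side (239,209). The tray is at scene (183,176) / side (323,262). Next, close crops.

Run:
```python
from h import *
import cv2
a=cv2.imread('pics/scene0.png');b=cv2.imread('pics/side0.png');w=cv2.imread('pics/wrist0.png')
f=lambda i,x,y,ww,hh,s:cv2.resize(i[y:y+hh,x:x+ww],None,fx=s,fy=s,interpolation=cv2.INTER_CUBIC)
cv2.imwrite('pics/c1.png',np.hstack([f(a,290,140,80,90,5),f(b,130,140,80,90,5)]))
cv2.imwrite('pics/c2.png',np.vstack([f(a,235,155,70,50,8)[:, :], f(b,290,230,70,25,8)]))
cv2.imwrite('pics/c3.png',np.hstack([f(w,165,85,75,130,4),f(b,205,180,65,65,6)[:0] if 0 else cv2.copyMakeBorder(f(b,205,180,65,65,6),0,130,0,0,cv2.BORDER_CONSTANT)]))
```

```text
(no output)
```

View pics/c1.png

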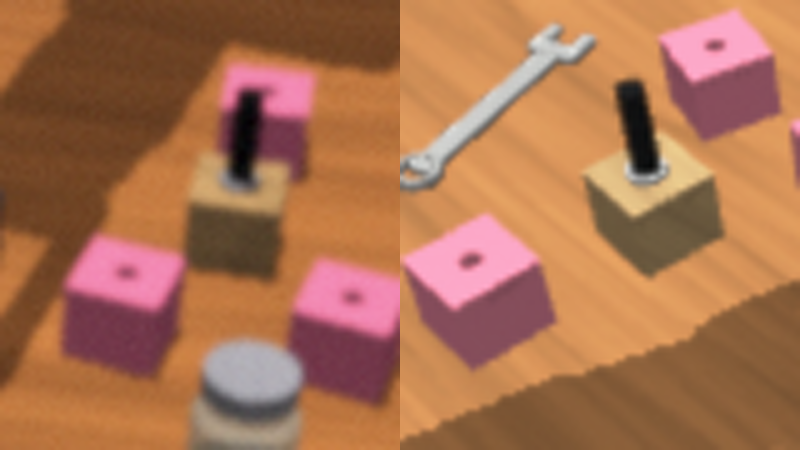

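View pics/c3.png

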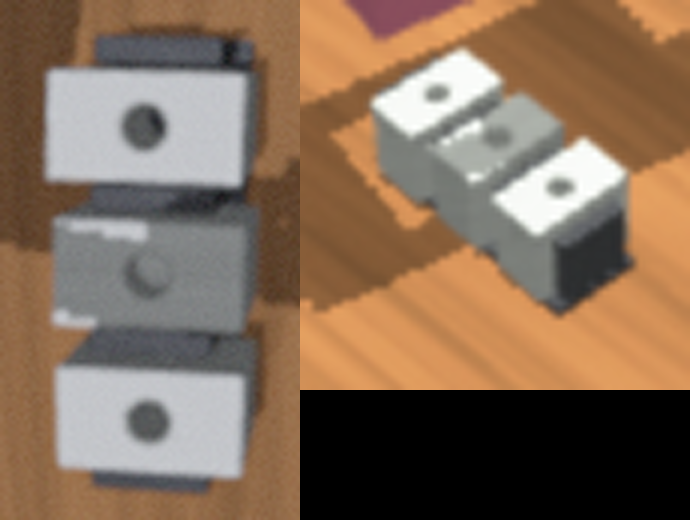

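Run:
```python
from h import *
w=ctrl.camera('wrist');s=ctrl.camera('scene');d=ctrl.camera('side')
for n,u,v in [('L',200.75,117),('M',202,153),('R',202,190.5)]: print(n,onz(w,u,v,.05,True).round(4))
b=lambda x,y:(205+x/6,180+y/6)
for n,x,y in [('L',437-300,93),('M',497-300,136),('R',560-300,188)]: print('side',n,onz(d,*b(x,y),.05).round(4))
def tri(u1,u2):
    a,p=ray(s,*u1); c,q=ray(d,*u2)
    A=np.stack([p,-q],1); t=np.linalg.lstsq(A,c-a,rcond=None)[0]
    x,y=a+p*t[0],c+q*t[1]; return ((x+y)/2).round(4),np.linalg.norm(x-y).round(4)
print('shoulder',onz(s,338,176.6,.054).round(4),onz(d,179.4,174,.054).round(4))
print('top',tri((340,159),(175.7,157)))
# stand top corners
for x,y in [(205,155),(190,205),(285,212),(290,165)]: print('stand scene',onz(s,290+x/5,140+y/5,.05).round(4))
for x,y in [(675,130),(583,175),(635,217),(715,180)]: print('stand side',onz(d,130+(x-400)/5,140+y/5,.05).round(4))
# rack block tops corners in wrist
for p in [(47,70),(245,72),(243,187),(45,180)]: print('blkL',onz(w,165+p[0]/4,85+p[1]/4,.05,True).round(4))
for p in [(56,368),(245,370),(243,475),(60,467)]: print('blkR',onz(w,165+p[0]/4,85+p[1]/4,.05,True).round(4))
# tray
im=d['img'];g=im.astype(int)
cv2.imwrite('pics/c4.png',np.hstack([cv2.resize(im[225:300,285:365],None,fx=5,fy=5,interpolation=cv2.INTER_CUBIC)[:,:,::-1],cv2.resize(s['img'][150:200,150:220],None,fx=5.6,fy=7.5,interpolation=cv2.INTER_CUBIC)[:,:,::-1]]))
```

```text
L [0.5148 0.0587 0.05  ]
M [0.5149 0.0185 0.05  ]
R [ 0.5129 -0.0254  0.05  ]
side L [0.5117 0.0564 0.05  ]
side M [0.5118 0.0158 0.05  ]
side R [ 0.509  -0.0281  0.05  ]
shoulder [0.4882 0.232  0.054 ] [0.4709 0.2247 0.054 ]
top (array([0.4755, 0.2322, 0.1102]), np.float64(0.002))
stand scene [0.4546 0.2085 0.05  ]
stand scene [0.5127 0.2039 0.05  ]
stand scene [0.5083 0.2606 0.05  ]
stand scene [0.4551 0.2612 0.05  ]
stand side [0.5076 0.2471 0.05  ]
stand side [0.4442 0.2528 0.05  ]
stand side [0.4434 0.2001 0.05  ]
stand side [0.4957 0.1925 0.05  ]
blkL [0.4882 0.0757 0.05  ]
blkL [0.543  0.0733 0.05  ]
blkL [0.5421 0.0419 0.05  ]
blkL [0.4865 0.0451 0.05  ]
blkR [ 0.4866 -0.0092  0.05  ]
blkR [ 0.5415 -0.0099  0.05  ]
blkR [ 0.5401 -0.0415  0.05  ]
blkR [ 0.4855 -0.0394  0.05  ]
```

View pics/c4.png

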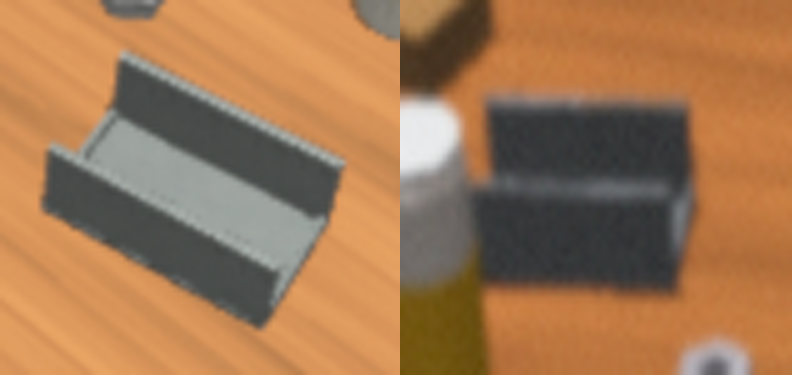

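The crops confirm the seated probe in the tan stand near (0.476,0.230). The bores are near x 0.513, y 0.058/0.017/-0.027. I'll move over toward the stand for a close wrist look.

Request:
{"name": "apply_moves", "arguments": {
  "plan": [
    {"translation":[0.036,-0.02,0],"angular":[0,0,0],"hand":0.085},
    {"translation":[0.036,-0.02,0],"angular":[0,0,0],"hand":0.085},
    {"translation":[0.036,-0.02,0],"angular":[0,0,0],"hand":0.085},
    {"translation":[0.036,-0.02,0],"angular":[0,0,0],"hand":0.085},
    {"translation":[0.036,-0.02,0],"angular":[0,0,0],"hand":0.085},
    {"translation":[0,0,0],"angular":[0,0,0],"hand":0.085}
  ]
}}

```text
time_s: 1.05
eef_pos: [0.4736, 0.182, 0.2313]
eef_rot: [-0.0, 0.706, 0.708, 0.0]
wrist_force: [0.1, -0.9, 0.3]
opening: 0.992
```

Run:
```python
from h import *
st()
w=shot('wrist','w1.png'); print(w['eye'],w['orientation'])
d=ctrl.camera('side');s=ctrl.camera('scene')
print('tcp->cam',proj(w,[.476,.23,.112],True))
k=lambda x,y:(285+x/5,225+y/5)
for p in [(120,53),(342,162),(50,148),(278,270)]: print('trayside',onz(d,*k(*p),.05).round(4))
k=lambda x,y:(150+(x-400)/5.6,150+y/7.5)
for p in [(485,97),(688,102),(680,190)]: print('trayscene',onz(s,*k(*p),.05).round(4))
```

```text
t 1.05 pos [0.4736 0.182  0.2313] rot [-3.000e-04  7.058e-01  7.084e-01  1.000e-04] F [ 0.1 -0.9  0.3] op 0.992 q [0.132 0.028 1.774 0.    1.34  0.129]
[0.47288206 0.26036177 0.37360698] [ 9.88175373e-01 -1.53307361e-01 -7.29608549e-05  2.50595755e-03]
tcp->cam [258.40345395 132.49901172]
trayside [ 0.5559 -0.1964  0.05  ]
trayside [ 0.5766 -0.3131  0.05  ]
trayside [ 0.4874 -0.2092  0.05  ]
trayside [ 0.5071 -0.326   0.05  ]
trayscene [ 0.518 -0.319  0.05 ]
trayscene [ 0.4974 -0.2031  0.05  ]
trayscene [ 0.5641 -0.1863  0.05  ]
```

View pics/w1.png

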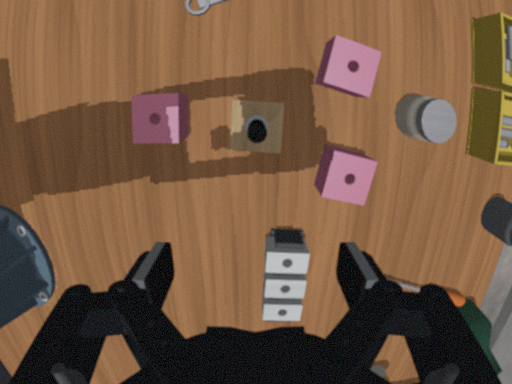

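Run:
```python
from h import *
w=ctrl.camera('wrist'); im=w['img']
c=im[90:165,220:300]; cv2.imwrite('pics/c5.png',cv2.resize(c,None,fx=8,fy=8,interpolation=cv2.INTER_CUBIC)[:,:,::-1])
g=im[100:160,225:290].max(2); m=(g<40).astype(np.uint8)
n,l,s,ct=cv2.connectedComponentsWithStats(m)
for i in range(1,n):
    if s[i,4]>20: print(s[i],ct[i]+[225,100],onz(w,*(ct[i]+[225,100]),.112,True).round(4))
```

```text
[ 21  18  18  21 300] [254.41333333 128.26666667] [0.4745 0.2312 0.112 ]
```

View pics/c5.png

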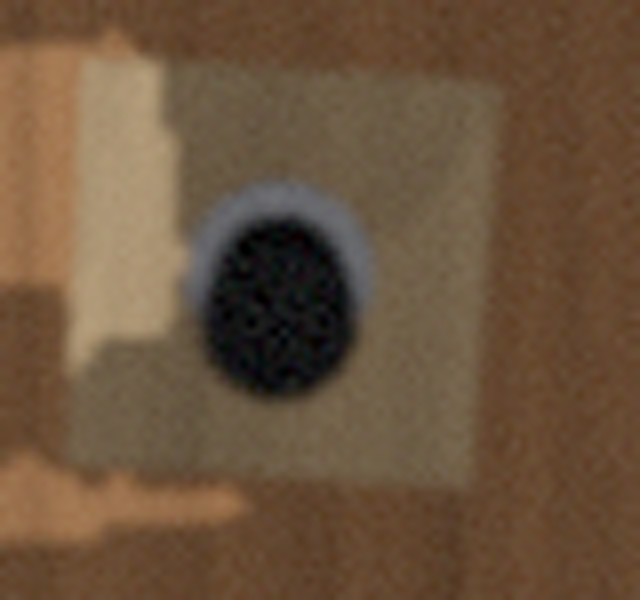

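Run:
```python
from h import *
st()
w=ctrl.camera('wrist'); print(w['eye'])
print('top',onz(w,255,130.2,.114,True).round(4),'shoulder',onz(w,255.4,124.8,.054,True).round(4))
for x,y in [(80,58),(502,88),(468,488),(65,465)]: print(onz(w,220+x/8,90+y/8,.05,True).round(4))
# bores from this view
```

```text
t 1.25 pos [0.4755 0.1793 0.2313] rot [ 2.000e-04  7.074e-01  7.069e-01 -0.000e+00] F [-0.  -0.2  0.4] op 0.993 q [ 0.127  0.03   1.772 -0.     1.339  0.128]
[0.47503161 0.25775052 0.37354687]
top [0.4752 0.2294 0.114 ] shoulder [0.4756 0.2288 0.054 ]
[0.4483 0.2587 0.05  ]
[0.505  0.2547 0.05  ]
[0.5012 0.1995 0.05  ]
[0.4455 0.2027 0.05  ]
```

Request:
{"name": "apply_moves", "arguments": {
  "plan": [
    {"translation":[0.025,0,0.0],"angular":[0,0,0],"hand":0.085},
    {"translation":[0.025,0,0.01],"angular":[0,0,0],"hand":0.085},
    {"translation":[0,0,0.04],"angular":[0,0,0],"hand":0.085},
    {"translation":[0,0,0.04],"angular":[0,0,0],"hand":0.06},
    {"translation":[0,0,0.04],"angular":[0,0,0],"hand":0.05},
    {"translation":[0,0,0.031],"angular":[0,0,0],"hand":0.04},
    {"translation":[0,0,0],"angular":[0,0,0],"hand":0.03}
  ]
}}

```text
time_s: 2.17
eef_pos: [0.4733, 0.2286, 0.0678]
eef_rot: [-0.002, 0.708, 0.707, -0.003]
wrist_force: [-0.4, -0.3, -0.6]
opening: 0.355
```

Run:
```python
from h import *
w=shot('wrist','w2.png');st()
cv2.imwrite('pics/c6.png',cv2.resize(w['img'][120:320,150:370],None,fx=3,fy=3)[:,:,::-1])
```

```text
t 2.23 pos [0.4748 0.2292 0.0697] rot [-6.000e-04  7.076e-01  7.066e-01 -1.000e-03] F [-0.4 -0.1  0.9] op 0.355 q [ 0.224  0.286  1.843 -0.     1.015  0.226]
```

View pics/c6.png

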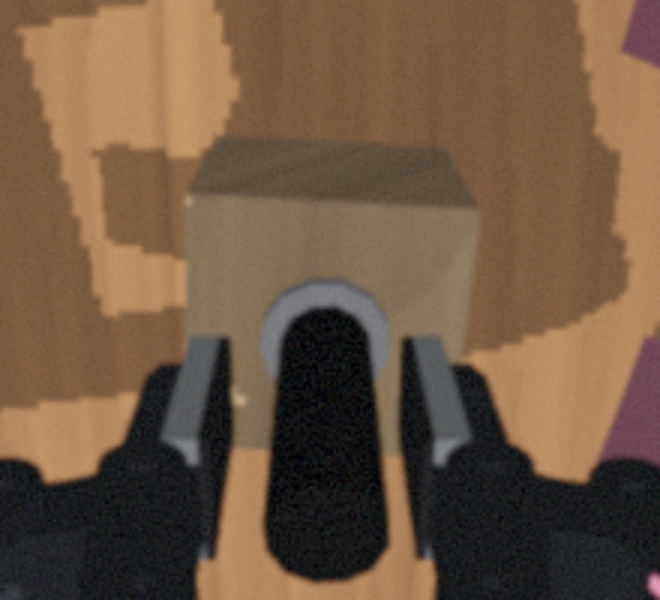

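The handle sits centred between the pads above the tan stand's shoulder disc. Closing and lifting.

Request:
{"name": "apply_moves", "arguments": {
  "plan": [
    {"translation":[0,0,0],"angular":[0,0,0],"hand":0.0},
    {"translation":[0,0,0],"angular":[0,0,0],"hand":0.0},
    {"translation":[0,0,0],"angular":[0,0,0],"hand":0.0},
    {"translation":[0,0,-0.02],"angular":[0,0,0],"hand":0.0},
    {"translation":[0,0,-0.03],"angular":[0,0,0],"hand":0.0},
    {"translation":[0,0,-0.03],"angular":[0,0,0],"hand":0.0},
    {"translation":[0,0,0],"angular":[0,0,0],"hand":0.0}
  ]
}}

```text
time_s: 3.1
eef_pos: [0.477, 0.2306, 0.1531]
eef_rot: [0.002, 0.707, 0.707, 0.003]
wrist_force: [0.5, 0.5, -1.8]
opening: 0.193
```

Run:
```python
from h import *
w=shot('wrist');d=shot('side');st()
cv2.imwrite('pics/c7.png',np.hstack([cv2.resize(w['img'][180:320,180:340],None,fx=2.5,fy=2.5),cv2.resize(d['img'][100:200,140:240],None,fx=3.5,fy=3.5)])[:,:,::-1])
```

```text
t 3.2 pos [0.4748 0.23   0.15  ] rot [0.     0.7071 0.7071 0.    ] F [-0.7  0.6 -0.8] op 0.195 q [0.226 0.165 1.8   0.    1.176 0.226]
```

View pics/c7.png

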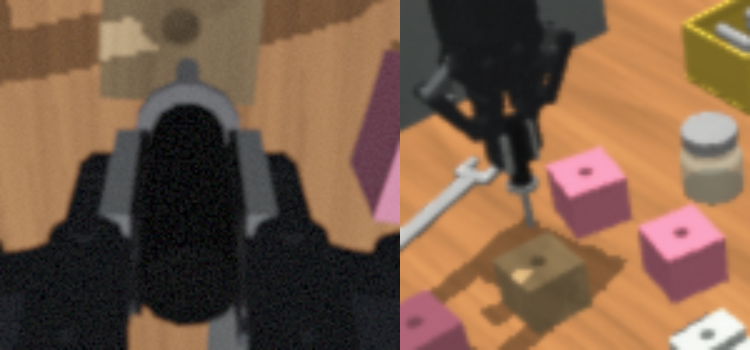

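Request:
{"name": "apply_moves", "arguments": {
  "plan": [
    {"translation":[-0.04,0.01,0],"angular":[0,0,0],"hand":0.0},
    {"translation":[-0.045,0.01,0],"angular":[0,0,0],"hand":0.0},
    {"translation":[-0.045,0.01,0],"angular":[0,0,0],"hand":0.0},
    {"translation":[-0.041,0.01,0],"angular":[0,0,0],"hand":0.0},
    {"translation":[0,0,0.025],"angular":[0,0,0],"hand":0.0},
    {"translation":[0,0,0],"angular":[0,0,0],"hand":0.0},
    {"translation":[0,0,0],"angular":[0,0,0],"hand":0.0}
  ]
}}

```text
time_s: 4.08
eef_pos: [0.5145, 0.0595, 0.1248]
eef_rot: [-0.001, 0.707, 0.707, -0.0]
wrist_force: [-0.8, 0.2, -0.3]
opening: 0.193
```

Run:
```python
from h import *
w=shot('wrist');d=shot('side');s=shot('scene');st()
f=lambda i,x,y,ww,hh,k:cv2.resize(i[y:y+hh,x:x+ww],None,fx=k,fy=k,interpolation=cv2.INTER_CUBIC)
cv2.imwrite('pics/c8.png',f(w['img'],200,150,120,90,6)[:,:,::-1])
cv2.imwrite('pics/c9.png',np.hstack([f(d['img'],205,150,65,65,6),f(s['img'],235,140,65,65,6)])[:,:,::-1])
```

```text
t 4.22 pos [0.5154 0.0595 0.1259] rot [4.000e-04 7.067e-01 7.075e-01 3.000e-04] F [ 0.4 -1.3  0.3] op 0.196 q [-0.114  0.179  1.839  0.     1.122 -0.115]
```

View pics/c8.png

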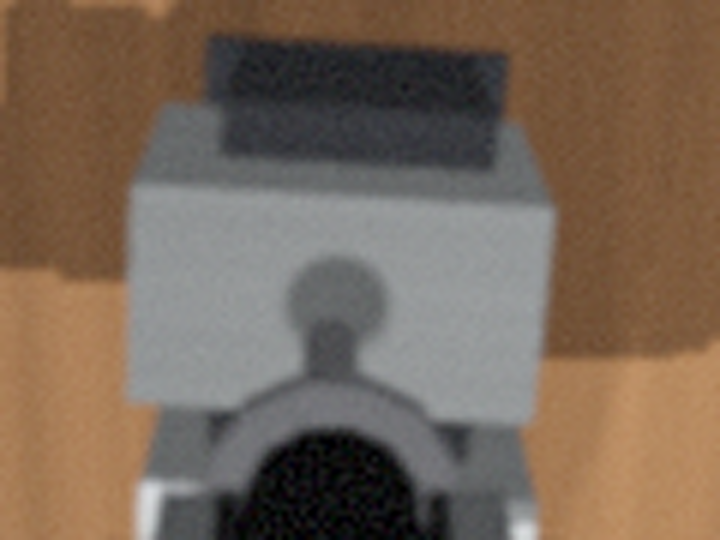

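View pics/c9.png

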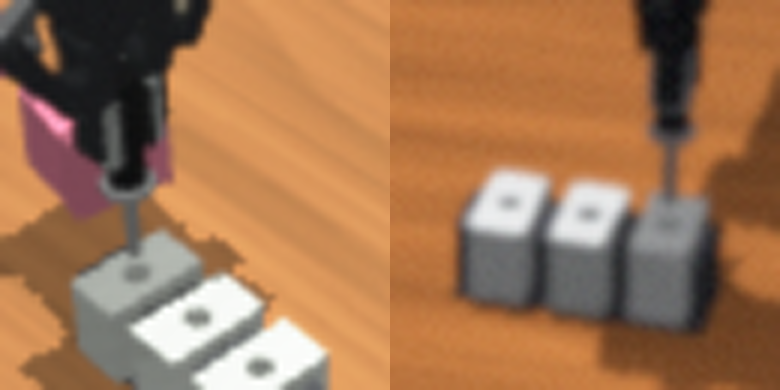

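Run:
```python
from h import *
w=ctrl.camera('wrist');d=ctrl.camera('side');s=ctrl.camera('scene')
b=onz(w,200+338/6,150+302/6,.05,True)
for z in (.06,.063,.066): print('tip',z,onz(w,200+331/6,150+341/6,z,True).round(4), 'bore',b.round(4))
b2=onz(d,205+138/6,150+272/6,.05);b3=onz(s,235+(668-390)/6,140+225/6,.05)
for z in (.06,.063,.066): print(z,'side',(onz(d,205+133/6,150+249/6,z)-b2).round(4),'scene',(onz(s,235+(670-390)/6,140+196/6,z)-b3).round(4))
```

```text
tip 0.06 [0.5152 0.0581 0.06  ] bore [0.5161 0.0597 0.05  ]
tip 0.063 [0.5152 0.0593 0.063 ] bore [0.5161 0.0597 0.05  ]
tip 0.066 [0.5152 0.0604 0.066 ] bore [0.5161 0.0597 0.05  ]
0.06 side [0.0022 0.0049 0.01  ] scene [-0.0119 -0.0013  0.01  ]
0.063 side [0.0002 0.0024 0.013 ] scene [-0.0073 -0.0006  0.013 ]
0.066 side [-0.0017 -0.0002  0.016 ] scene [-0.0027  0.0001  0.016 ]
```

Request:
{"name": "apply_moves", "arguments": {
  "plan": [
    {"translation":[0,0.001,0.008],"angular":[0,0,0],"hand":0.0},
    {"translation":[0,0,0.008],"angular":[0,0,0],"hand":0.0},
    {"translation":[0,0,0.008],"angular":[0,0,0],"hand":0.0},
    {"translation":[0,0,0.006],"angular":[0,0,0],"hand":0.0},
    {"translation":[0,0,0.004],"angular":[0,0,0],"hand":0.0},
    {"translation":[0,0,0],"angular":[0,0,0],"hand":0.0}
  ]
}}

```text
time_s: 5.12
eef_pos: [0.5158, 0.059, 0.0909]
eef_rot: [-0.0, 0.707, 0.707, -0.0]
wrist_force: [0.2, 0.2, -1.0]
opening: 0.196
```

Run:
```python
from h import *
st();w=shot('wrist')
cv2.imwrite('pics/c10.png',cv2.resize(w['img'][150:240,200:320],None,fx=4,fy=4,interpolation=cv2.INTER_CUBIC)[:,:,::-1])
```

```text
t 5.12 pos [0.5158 0.059  0.0909] rot [-3.000e-04  7.071e-01  7.071e-01 -2.000e-04] F [ 0.2  0.2 -1. ] op 0.196 q [-0.115  0.234  1.856 -0.     1.052 -0.115]
```

View pics/c10.png

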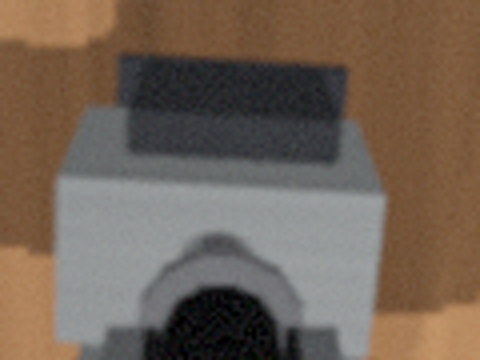

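Request:
{"name": "apply_moves", "arguments": {
  "plan": [
    {"translation":[0,0,0.003],"angular":[0,0,0],"hand":0.0},
    {"translation":[0,0,0.003],"angular":[0,0,0],"hand":0.0},
    {"translation":[0,0,0],"angular":[0,0,0],"hand":0.0}
  ]
}}

```text
time_s: 5.55
eef_pos: [0.5158, 0.059, 0.085]
eef_rot: [-0.0, 0.707, 0.707, -0.0]
wrist_force: [0.4, 0.3, -1.4]
opening: 0.195
```

Request:
{"name": "apply_moves", "arguments": {
  "plan": [
    {"translation":[0,0,0.005],"angular":[0,0,0],"hand":0.0},
    {"translation":[0,0,0.004],"angular":[0,0,0],"hand":0.0},
    {"translation":[0,0,0.003],"angular":[0,0,0],"hand":0.0},
    {"translation":[0,0,0.002],"angular":[0,0,0],"hand":0.0},
    {"translation":[0,0,0],"angular":[0,0,0],"hand":0.0},
    {"translation":[0,0,0],"angular":[0,0,0],"hand":0.0}
  ]
}}

```text
time_s: 6.3
eef_pos: [0.5162, 0.059, 0.0717]
eef_rot: [0.0, 0.707, 0.707, 0.0]
wrist_force: [-2.3, -0.0, 5.0]
opening: 0.195
```

Run:
```python
from h import *
st();w=shot('wrist')
cv2.imwrite('pics/c11.png',cv2.resize(w['img'][150:240,200:320],None,fx=4,fy=4,interpolation=cv2.INTER_CUBIC)[:,:,::-1])
```

```text
t 6.3 pos [0.5162 0.059  0.0717] rot [1.000e-04 7.071e-01 7.071e-01 1.000e-04] F [-2.3 -0.   5. ] op 0.195 q [-0.115  0.266  1.864 -0.     1.011 -0.115]
```

View pics/c11.png

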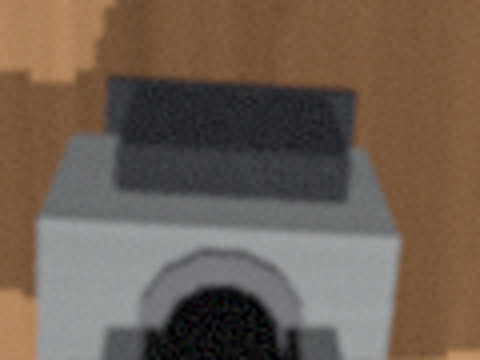

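The left bore let the pin all the way in, with the shoulder on the block, so it is through. On to the middle one.

Request:
{"name": "apply_moves", "arguments": {
  "plan": [
    {"translation":[0,0,-0.02],"angular":[0,0,0],"hand":0.0},
    {"translation":[0,0,-0.034],"angular":[0,0,0],"hand":0.0},
    {"translation":[0,0,0],"angular":[0,0,0],"hand":0.0},
    {"translation":[-0.02,0,0],"angular":[0,0,0],"hand":0.0},
    {"translation":[-0.02,0,0],"angular":[0,0,0],"hand":0.0},
    {"translation":[0,0,0],"angular":[0,0,0],"hand":0.0},
    {"translation":[0,0,0],"angular":[0,0,0],"hand":0.0}
  ]
}}

```text
time_s: 7.22
eef_pos: [0.5155, 0.0194, 0.1244]
eef_rot: [-0.001, 0.707, 0.707, -0.0]
wrist_force: [-0.1, -0.0, -0.3]
opening: 0.195
```

Run:
```python
from h import *
w=shot('wrist');d=shot('side');st()
f=lambda i,x,y,ww,hh,k:cv2.resize(i[y:y+hh,x:x+ww],None,fx=k,fy=k,interpolation=cv2.INTER_CUBIC)
cv2.imwrite('pics/c12.png',f(w['img'],200,150,120,90,6)[:,:,::-1])
cv2.imwrite('pics/c13.png',f(d['img'],205,150,65,65,8)[:,:,::-1])
```

```text
t 7.33 pos [0.5157 0.0196 0.1248] rot [-4.000e-04  7.070e-01  7.073e-01 -1.000e-04] F [-0.3 -0.2 -0. ] op 0.197 q [-0.192  0.176  1.845  0.     1.121 -0.193]
```

View pics/c12.png

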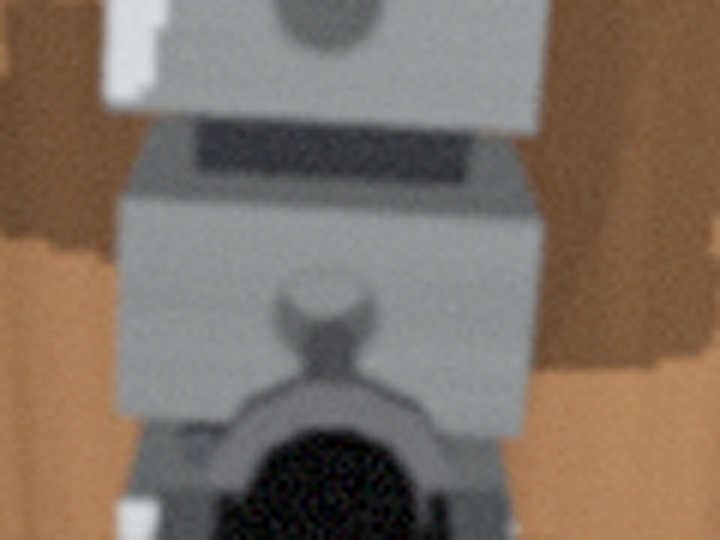

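View pics/c13.png

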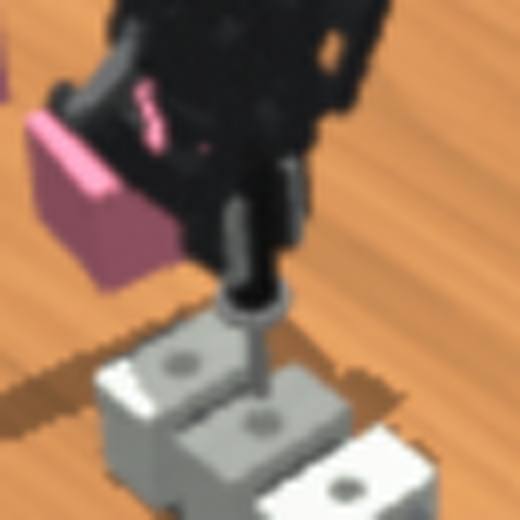

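The middle bore at (254,203) shows a lit floor, so it may be blind. I shift by about -2 mm in y and -1 mm in x, then feel it.

Request:
{"name": "apply_moves", "arguments": {
  "plan": [
    {"translation":[-0.002,-0.001,0.0],"angular":[0,0,0],"hand":0.0},
    {"translation":[0,0,0.008],"angular":[0,0,0],"hand":0.0},
    {"translation":[0,0,0.008],"angular":[0,0,0],"hand":0.0},
    {"translation":[0,0,0.008],"angular":[0,0,0],"hand":0.0},
    {"translation":[0,0,0.005],"angular":[0,0,0],"hand":0.0},
    {"translation":[0,0,0.002],"angular":[0,0,0],"hand":0.0},
    {"translation":[0,0,0],"angular":[0,0,0],"hand":0.0}
  ]
}}

```text
time_s: 8.2
eef_pos: [0.515, 0.017, 0.0942]
eef_rot: [-0.0, 0.707, 0.707, -0.0]
wrist_force: [-0.1, -1.0, -0.4]
opening: 0.192
```

Request:
{"name": "apply_moves", "arguments": {
  "plan": [
    {"translation":[0,0,0.001],"angular":[0,0,0],"hand":0.0},
    {"translation":[0,0,0.001],"angular":[0,0,0],"hand":0.0},
    {"translation":[0,0,0.0005],"angular":[0,0,0],"hand":0.0},
    {"translation":[0,0,0],"angular":[0,0,0],"hand":0.0}
  ]
}}

```text
time_s: 8.7
eef_pos: [0.5157, 0.0169, 0.0934]
eef_rot: [0.001, 0.707, 0.707, 0.0]
wrist_force: [-3.1, -0.1, 9.5]
opening: 0.198
```

It stops 20 mm down at z 0.0934 with 9.5 N, so the middle block is blind. Now the right one.

Request:
{"name": "apply_moves", "arguments": {
  "plan": [
    {"translation":[0,0,-0.016],"angular":[0,0,0],"hand":0.0},
    {"translation":[0,0,-0.018],"angular":[0,0,0],"hand":0.0},
    {"translation":[0,0,0],"angular":[0,0,0],"hand":0.0},
    {"translation":[-0.022,-0.001,0],"angular":[0,0,0],"hand":0.0},
    {"translation":[-0.022,0,0],"angular":[0,0,0],"hand":0.0},
    {"translation":[0,0,0],"angular":[0,0,0],"hand":0.0},
    {"translation":[0,0,0],"angular":[0,0,0],"hand":0.0}
  ]
}}

```text
time_s: 9.57
eef_pos: [0.5137, -0.0265, 0.1254]
eef_rot: [-0.0, 0.707, 0.707, -0.0]
wrist_force: [1.0, 0.8, -1.6]
opening: 0.193
```

Run:
```python
from h import *
w=shot('wrist');st()
f=lambda i,x,y,ww,hh,k:cv2.resize(i[y:y+hh,x:x+ww],None,fx=k,fy=k,interpolation=cv2.INTER_CUBIC)
cv2.imwrite('pics/c14.png',f(w['img'],200,150,120,90,6)[:,:,::-1])
```

```text
t 9.62 pos [ 0.5138 -0.0264  0.1255] rot [-4.000e-04  7.070e-01  7.072e-01 -0.000e+00] F [-0.3 -0.1 -1.1] op 0.193 q [-0.282  0.172  1.849  0.     1.121 -0.283]
```

View pics/c14.png

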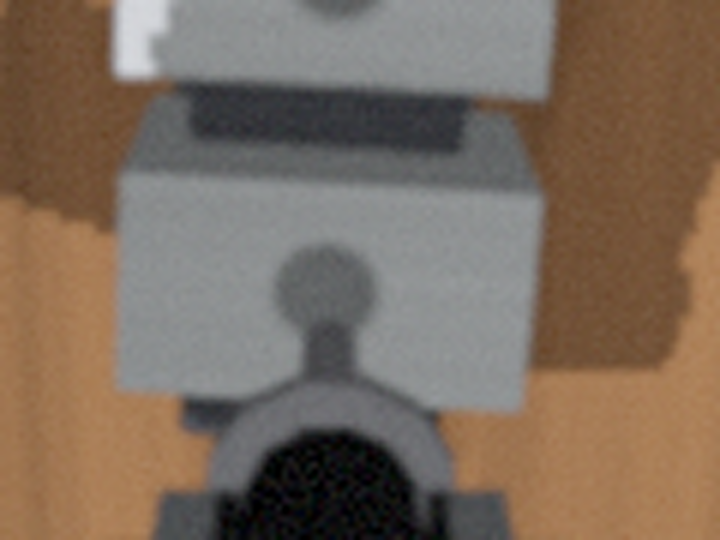

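Request:
{"name": "apply_moves", "arguments": {
  "plan": [
    {"translation":[0.001,-0.001,0.0],"angular":[0,0,0],"hand":0.0},
    {"translation":[0,0,0.008],"angular":[0,0,0],"hand":0.0},
    {"translation":[0,0,0.008],"angular":[0,0,0],"hand":0.0},
    {"translation":[0,0,0.008],"angular":[0,0,0],"hand":0.0},
    {"translation":[0,0,0.008],"angular":[0,0,0],"hand":0.0},
    {"translation":[0,0,0.005],"angular":[0,0,0],"hand":0.0},
    {"translation":[0,0,0],"angular":[0,0,0],"hand":0.0}
  ]
}}

```text
time_s: 10.5
eef_pos: [0.5127, -0.0259, 0.0883]
eef_rot: [-0.0, 0.707, 0.707, -0.0]
wrist_force: [-0.5, 0.2, -0.5]
opening: 0.192
```

Request:
{"name": "apply_moves", "arguments": {
  "plan": [
    {"translation":[0,0,0.006],"angular":[0,0,0],"hand":0.0},
    {"translation":[0,0,0.005],"angular":[0,0,0],"hand":0.0},
    {"translation":[0,0,0.004],"angular":[0,0,0],"hand":0.0},
    {"translation":[0,0,0.002],"angular":[0,0,0],"hand":0.0},
    {"translation":[0,0,0.001],"angular":[0,0,0],"hand":0.0},
    {"translation":[0,0,0],"angular":[0,0,0],"hand":0.0}
  ]
}}

```text
time_s: 11.25
eef_pos: [0.513, -0.026, 0.0716]
eef_rot: [-0.0, 0.707, 0.707, -0.0]
wrist_force: [-4.4, 0.3, 7.9]
opening: 0.194
```

Request:
{"name": "apply_moves", "arguments": {
  "plan": [
    {"translation":[0,0,-0.03],"angular":[0,0,0],"hand":0.0},
    {"translation":[0,0,-0.05],"angular":[0,0,0],"hand":0.0},
    {"translation":[0.04,-0.006,0],"angular":[0,0,0],"hand":0.0},
    {"translation":[0.05,-0.008,0],"angular":[0,0,0],"hand":0.0},
    {"translation":[0.05,-0.008,0],"angular":[0,0,0],"hand":0.0},
    {"translation":[0.05,-0.008,0],"angular":[0,0,0],"hand":0.0},
    {"translation":[0.045,-0.006,0],"angular":[0,0,0],"hand":0.0},
    {"translation":[0.021,-0.002,0.025],"angular":[0,0,0],"hand":0.0},
    {"translation":[0,0,0],"angular":[0,0,0],"hand":0.0},
    {"translation":[0,0,0],"angular":[0,0,0],"hand":0.0}
  ]
}}

```text
time_s: 12.5
eef_pos: [0.4753, 0.2296, 0.1261]
eef_rot: [0.0, 0.707, 0.707, -0.0]
wrist_force: [0.1, 0.0, -0.2]
opening: 0.194
```

Run:
```python
from h import *
w=shot('wrist');st()
f=lambda i,x,y,ww,hh,k:cv2.resize(i[y:y+hh,x:x+ww],None,fx=k,fy=k,interpolation=cv2.INTER_CUBIC)
cv2.imwrite('pics/c15.png',f(w['img'],200,150,120,90,6)[:,:,::-1])
```

```text
t 12.55 pos [0.4757 0.2294 0.1265] rot [4.000e-04 7.074e-01 7.069e-01 3.000e-04] F [-0.1 -0.6 -1.4] op 0.192 q [ 0.224  0.198  1.815 -0.     1.127  0.225]
```

View pics/c15.png

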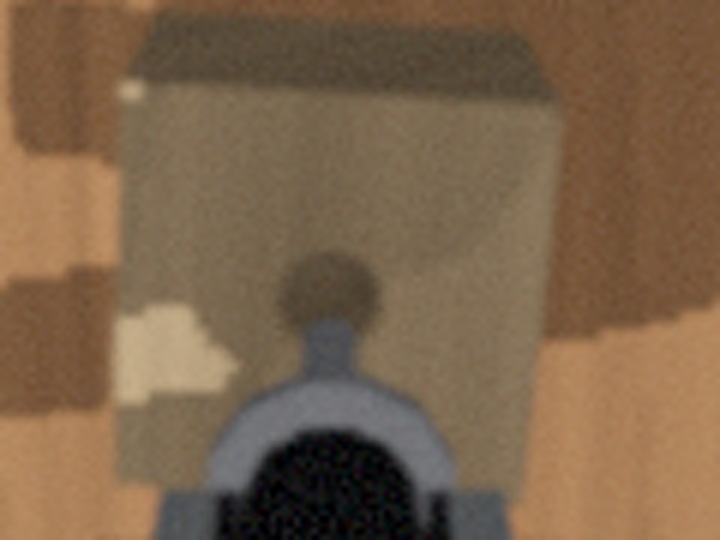

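The stand hole at (255,199.5) matches the reference offset seen at the blocks, so I lower straight down.

Request:
{"name": "apply_moves", "arguments": {
  "plan": [
    {"translation":[0,0,0.01],"angular":[0,0,0],"hand":0.0},
    {"translation":[0,0,0.01],"angular":[0,0,0],"hand":0.0},
    {"translation":[0,0,0.01],"angular":[0,0,0],"hand":0.0},
    {"translation":[0,0,0.01],"angular":[0,0,0],"hand":0.0},
    {"translation":[0,0,0.008],"angular":[0,0,0],"hand":0.0},
    {"translation":[0,0,0.004],"angular":[0,0,0],"hand":0.0},
    {"translation":[0,0,0.002],"angular":[0,0,0],"hand":0.0},
    {"translation":[0,0,0],"angular":[0,0,0],"hand":0.0}
  ]
}}

```text
time_s: 13.55
eef_pos: [0.4752, 0.2301, 0.072]
eef_rot: [0.0, 0.707, 0.707, 0.0]
wrist_force: [-0.2, 0.6, -0.6]
opening: 0.194
```

Request:
{"name": "apply_moves", "arguments": {
  "plan": [
    {"translation":[0,0,0],"angular":[0,0,0],"hand":0.03},
    {"translation":[0,0,0],"angular":[0,0,0],"hand":0.045},
    {"translation":[0,0,0],"angular":[0,0,0],"hand":0.05},
    {"translation":[0,0,-0.02],"angular":[0,0,0],"hand":0.06},
    {"translation":[0,0,-0.05],"angular":[0,0,0],"hand":0.085},
    {"translation":[0,0,-0.05],"angular":[0,0,0],"hand":0.085},
    {"translation":[0,0,0],"angular":[0,0,0],"hand":0.085}
  ]
}}

```text
time_s: 14.42
eef_pos: [0.4781, 0.2308, 0.1967]
eef_rot: [0.003, 0.707, 0.707, 0.004]
wrist_force: [0.0, 0.2, -0.7]
opening: 0.996
```

Run:
```python
from h import *
w=shot('wrist');d=shot('side');st()
f=lambda i,x,y,ww,hh,k:cv2.resize(i[y:y+hh,x:x+ww],None,fx=k,fy=k,interpolation=cv2.INTER_CUBIC)
cv2.imwrite('pics/c16.png',np.hstack([f(w['img'],200,140,110,110,4),f(d['img'],140,130,110,110,4)])[:,:,::-1])
```

```text
t 14.53 pos [0.4752 0.23   0.1921] rot [3.000e-04 7.071e-01 7.071e-01 5.000e-04] F [-0.5  0.3  0. ] op 0.996 q [ 0.226  0.114  1.765 -0.     1.261  0.226]
```

View pics/c16.png

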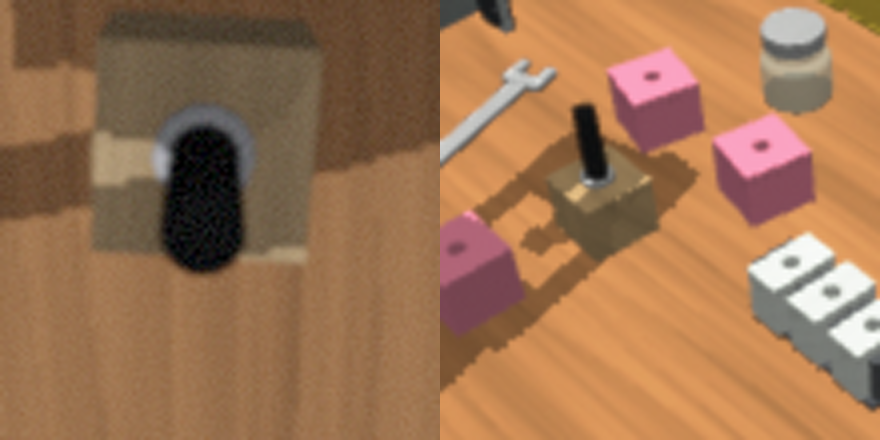

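Probe is seated in the tan stand. Next, over the middle block with the jaws along its length.

Request:
{"name": "apply_moves", "arguments": {
  "plan": [
    {"translation":[-0.035,0.008,0],"angular":[0,0,0],"hand":0.085},
    {"translation":[-0.05,0.008,0],"angular":[0,0,0],"hand":0.085},
    {"translation":[-0.05,0.008,0],"angular":[0,0,0],"hand":0.085},
    {"translation":[-0.05,0.008,0],"angular":[0,0,0],"hand":0.085},
    {"translation":[-0.028,0.008,0.03],"angular":[0,0,0.0],"hand":0.085},
    {"translation":[0,0,0.05],"angular":[0,0,0.035],"hand":0.085},
    {"translation":[0,0,0],"angular":[0,0,0],"hand":0.085},
    {"translation":[0,0,0],"angular":[0,0,0],"hand":0.085}
  ]
}}

```text
time_s: 15.52
eef_pos: [0.515, 0.0173, 0.1121]
eef_rot: [-0.0, 0.719, 0.695, -0.0]
wrist_force: [0.6, -0.3, 0.2]
opening: 0.994
```

Run:
```python
from h import *
w=shot('wrist','w3.png');st()
f=lambda i,x,y,ww,hh,k:cv2.resize(i[y:y+hh,x:x+ww],None,fx=k,fy=k,interpolation=cv2.INTER_CUBIC)
cv2.imwrite('pics/c17.png',f(w['img'],170,130,170,130,4)[:,:,::-1])
print('block',proj(w,[.515,.017,.05],True))
```

```text
t 15.57 pos [0.5159 0.0173 0.1131] rot [6.000e-04 7.189e-01 6.951e-01 5.000e-04] F [1.8 0.1 1. ] op 0.997 q [-0.197  0.192  1.854  0.     1.094 -0.163]
block [255.63589043 207.27920016]
```

View pics/c17.png

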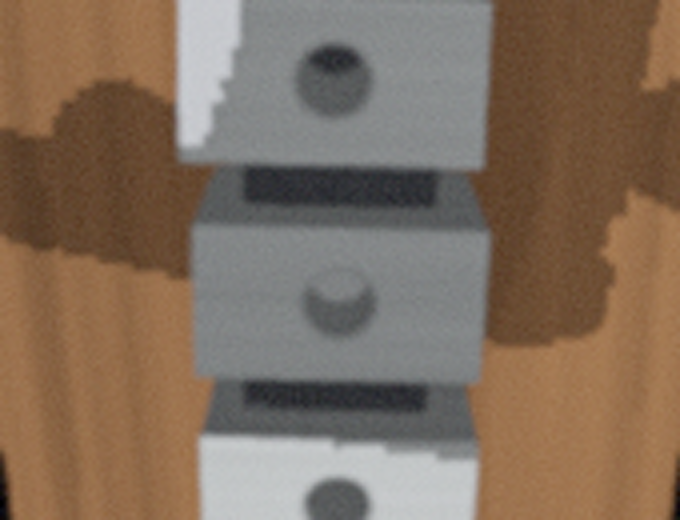

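Request:
{"name": "apply_moves", "arguments": {
  "plan": [
    {"translation":[0.001,0,0.03],"angular":[0,0,0],"hand":0.085},
    {"translation":[0,0,0.03],"angular":[0,0,0],"hand":0.085},
    {"translation":[0,0,0.025],"angular":[0,0,0],"hand":0.085},
    {"translation":[0,0,0.012],"angular":[0,0,0],"hand":0.085},
    {"translation":[0,0,0],"angular":[0,0,0],"hand":0.07},
    {"translation":[0,0,0],"angular":[0,0,0],"hand":0.06}
  ]
}}

```text
time_s: 16.32
eef_pos: [0.5163, 0.0179, 0.0162]
eef_rot: [0.001, 0.719, 0.695, 0.001]
wrist_force: [-0.1, -0.1, 0.1]
opening: 0.704
```

Run:
```python
from h import *
w=shot('wrist');d=shot('side');st()
f=lambda i,x,y,ww,hh,k:cv2.resize(i[y:y+hh,x:x+ww],None,fx=k,fy=k,interpolation=cv2.INTER_CUBIC)
cv2.imwrite('pics/c18.png',np.hstack([f(w['img'],160,150,200,200,2),f(d['img'],190,150,100,100,4)])[:,:,::-1])
```

```text
t 16.43 pos [0.5161 0.0179 0.016 ] rot [9.000e-04 7.193e-01 6.947e-01 6.000e-04] F [ 0.2  0.6 -0.4] op 0.699 q [-0.195  0.36   1.887 -0.     0.892 -0.161]
```

View pics/c18.png

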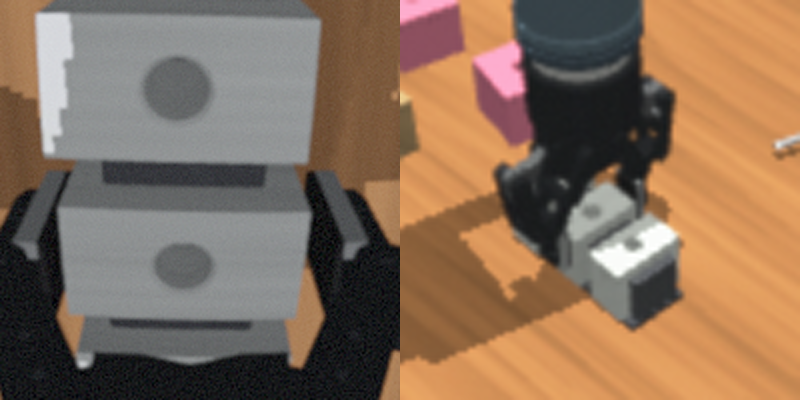

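Request:
{"name": "apply_moves", "arguments": {
  "plan": [
    {"translation":[0,0,0],"angular":[0,0,0],"hand":0.04},
    {"translation":[0,0,0],"angular":[0,0,0],"hand":0.03},
    {"translation":[0,0,0],"angular":[0,0,0],"hand":0.03},
    {"translation":[0,0,0],"angular":[0,0,0],"hand":0.03},
    {"translation":[0,0,-0.01],"angular":[0,0,0],"hand":0.03},
    {"translation":[0,0,-0.02],"angular":[0,0,0],"hand":0.03},
    {"translation":[0,0,-0.03],"angular":[0,0,0],"hand":0.03},
    {"translation":[0,0,0],"angular":[0,0,0],"hand":0.03}
  ]
}}

```text
time_s: 17.42
eef_pos: [0.5171, 0.0177, 0.0773]
eef_rot: [0.002, 0.719, 0.695, 0.002]
wrist_force: [0.0, -0.6, -1.8]
opening: 0.621
```

Run:
```python
from h import *
w=shot('wrist');d=shot('side');s=ctrl.camera('scene');st()
f=lambda i,x,y,ww,hh,k:cv2.resize(i[y:y+hh,x:x+ww],None,fx=k,fy=k,interpolation=cv2.INTER_CUBIC)
cv2.imwrite('pics/c19.png',np.hstack([f(w['img'],160,150,200,200,2),f(d['img'],190,140,100,100,4)])[:,:,::-1])
print('can',onz(d,366,226,0).round(3),onz(s,157,217,0).round(3),'nut',onz(d,312,221,.01).round(3))
```

```text
t 17.57 pos [0.5142 0.0181 0.0739] rot [-6.000e-04  7.194e-01  6.946e-01 -4.000e-04] F [-0.1  0.3 -2. ] op 0.622 q [-0.196  0.254  1.875 -0.     1.015 -0.161]
can [ 0.725 -0.264  0.   ] [ 0.728 -0.267  0.   ] nut [ 0.63  -0.151  0.01 ]
```

View pics/c19.png

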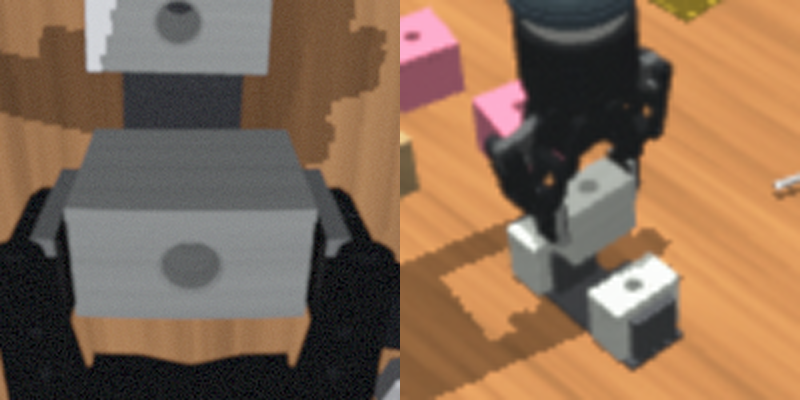

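Held level, with the two good blocks still in place. I carry it to the bare bench on the near side, turning it to the tray's yaw of about +10°.

Request:
{"name": "apply_moves", "arguments": {
  "plan": [
    {"translation":[-0.01,-0.03,0],"angular":[0,0,0],"hand":0.03},
    {"translation":[-0.016,-0.032,0],"angular":[0,0,0],"hand":0.03},
    {"translation":[-0.016,-0.032,0],"angular":[0,0,0],"hand":0.03},
    {"translation":[0,0,0.01],"angular":[0,0,-0.105],"hand":0.03},
    {"translation":[0,0,0.015],"angular":[0,0,-0.105],"hand":0.03},
    {"translation":[0,0,0.02],"angular":[0,0,0],"hand":0.03},
    {"translation":[0,0,0.01],"angular":[0,0,0],"hand":0.03},
    {"translation":[0,0,0.005],"angular":[0,0,0],"hand":0.03},
    {"translation":[0,0,0.003],"angular":[0,0,0],"hand":0.03},
    {"translation":[0,0,0],"angular":[0,0,0],"hand":0.03}
  ]
}}

```text
time_s: 18.82
eef_pos: [0.4198, -0.0207, 0.0119]
eef_rot: [0.0, 0.643, 0.766, 0.0]
wrist_force: [1.0, 0.3, -2.2]
opening: 0.622
```

Request:
{"name": "apply_moves", "arguments": {
  "plan": [
    {"translation":[0,0,0.001],"angular":[0,0,0],"hand":0.03},
    {"translation":[0,0,0.001],"angular":[0,0,0],"hand":0.03},
    {"translation":[0,0,0],"angular":[0,0,0],"hand":0.03}
  ]
}}

```text
time_s: 19.2
eef_pos: [0.4201, -0.0208, 0.011]
eef_rot: [0.0, 0.643, 0.766, 0.0]
wrist_force: [-5.6, 0.8, 13.7]
opening: 0.621
```

Run:
```python
from h import *
w=shot('wrist');d=shot('side');st()
f=lambda i,x,y,ww,hh,k:cv2.resize(i[y:y+hh,x:x+ww],None,fx=k,fy=k,interpolation=cv2.INTER_CUBIC)
cv2.imwrite('pics/c20.png',np.hstack([f(w['img'],160,150,200,200,2),f(d['img'],160,170,100,100,4)])[:,:,::-1])
```

```text
t 19.3 pos [ 0.4202 -0.0209  0.0111] rot [4.000e-04 6.425e-01 7.662e-01 1.000e-04] F [-4.2  1.4 12.9] op 0.624 q [-0.333  0.196  2.125 -0.     0.82  -0.508]
```

View pics/c20.png

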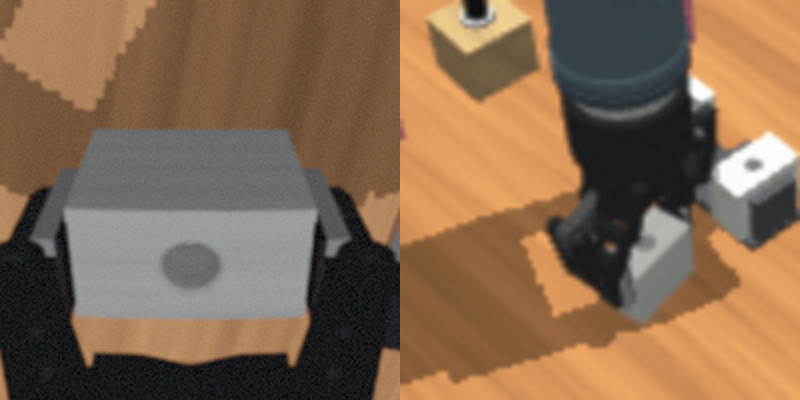

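Request:
{"name": "apply_moves", "arguments": {
  "plan": [
    {"translation":[0,0,-0.001],"angular":[0,0,0],"hand":0.05},
    {"translation":[0,0,0],"angular":[0,0,0],"hand":0.07},
    {"translation":[0,0,0],"angular":[0,0,0],"hand":0.075},
    {"translation":[0,0,-0.02],"angular":[0,0,0],"hand":0.075},
    {"translation":[0,0,-0.04],"angular":[0,0,0],"hand":0.075},
    {"translation":[0,0,-0.04],"angular":[0,0,0],"hand":0.075},
    {"translation":[0,0,0],"angular":[0,0,-0.17],"hand":0.075},
    {"translation":[0,0,0],"angular":[0,0,-0.175],"hand":0.075},
    {"translation":[0,0,0],"angular":[0,0,-0.175],"hand":0.075},
    {"translation":[0,0,0],"angular":[0,0,-0.175],"hand":0.075}
  ]
}}

```text
time_s: 20.55
eef_pos: [0.4196, -0.0207, 0.1108]
eef_rot: [0.0, 0.341, 0.94, 0.0]
wrist_force: [1.0, 0.3, -0.3]
opening: 0.878
```

Request:
{"name": "apply_moves", "arguments": {
  "plan": [
    {"translation":[0,0,0],"angular":[0,0,-0.175],"hand":0.075},
    {"translation":[0,0,0],"angular":[0,0,-0.175],"hand":0.075},
    {"translation":[0,0,0],"angular":[0,0,-0.175],"hand":0.075},
    {"translation":[0,0,0],"angular":[0,0,-0.175],"hand":0.075},
    {"translation":[0,0,0],"angular":[0,0,-0.175],"hand":0.075},
    {"translation":[0,0,0],"angular":[0,0,0],"hand":0.075},
    {"translation":[0,0,0],"angular":[0,0,0],"hand":0.075}
  ]
}}

```text
time_s: 21.42
eef_pos: [0.4196, -0.0207, 0.1107]
eef_rot: [-0.0, -0.085, 0.996, 0.0]
wrist_force: [-0.6, -0.0, 0.1]
opening: 0.875
```

Run:
```python
from h import *
w=shot('wrist','w4.png');o=st()
print(w['eye'],q2R(o['eef_rot']).as_matrix().round(3))
print(proj(w,[.42,-.021,.045],True))
```

```text
t 21.48 pos [ 0.4196 -0.0207  0.1108] rot [-0.     -0.0856  0.9963  0.    ] F [ 0.3 -0.8  0.3] op 0.876 q [-0.333 -0.016  2.087  0.     1.07  -2.076]
[ 0.34242162 -0.03335738  0.25299477] [[-0.985 -0.171 -0.   ]
 [-0.171  0.985  0.   ]
 [ 0.     0.    -1.   ]]
[253.16305141 205.25222115]
```

View pics/w4.png

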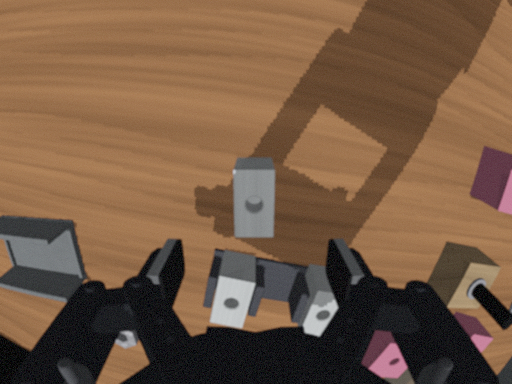

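The block stands flat on the bench with its bore at (254.5,204), as projected and aligned with the jaws. The two good blocks are still in the rack. I grip it across its long sides.

Request:
{"name": "apply_moves", "arguments": {
  "plan": [
    {"translation":[0,0,0.03],"angular":[0,0,0],"hand":0.07},
    {"translation":[0,0,0.03],"angular":[0,0,0],"hand":0.065},
    {"translation":[0,0,0.025],"angular":[0,0,0],"hand":0.06},
    {"translation":[0,0,0.013],"angular":[0,0,0],"hand":0.05},
    {"translation":[0,0,0],"angular":[0,0,0],"hand":0.035},
    {"translation":[0,0,0],"angular":[0,0,0],"hand":0.02},
    {"translation":[0,0,0],"angular":[0,0,0],"hand":0.01},
    {"translation":[0,0,0],"angular":[0,0,0],"hand":0.01},
    {"translation":[0,0,0],"angular":[0,0,0],"hand":0.01}
  ]
}}

```text
time_s: 22.6
eef_pos: [0.4199, -0.0207, 0.0131]
eef_rot: [0.0, -0.087, 0.996, -0.0]
wrist_force: [-0.5, -0.1, 0.5]
opening: 0.343
```

Request:
{"name": "apply_moves", "arguments": {
  "plan": [
    {"translation":[0,0,-0.01],"angular":[0,0,0],"hand":0.01},
    {"translation":[0,0,-0.02],"angular":[0,0,0],"hand":0.01},
    {"translation":[0,0,-0.03],"angular":[0,0,0],"hand":0.01},
    {"translation":[0,0,-0.03],"angular":[0,0,0],"hand":0.01},
    {"translation":[0,0,0],"angular":[0,0,0],"hand":0.01},
    {"translation":[0,0,0],"angular":[0,0,0],"hand":0.01}
  ]
}}

```text
time_s: 23.35
eef_pos: [0.4191, -0.0205, 0.1023]
eef_rot: [-0.0, -0.087, 0.996, 0.0]
wrist_force: [-0.0, -0.3, -2.5]
opening: 0.343
```

Run:
```python
from h import *
w=shot('wrist','w5.png');d=shot('side','s5.png');st()
```

```text
t 23.45 pos [ 0.4185 -0.0203  0.1016] rot [-1.200e-03 -8.690e-02  9.962e-01  5.000e-04] F [-0.7 -0.5 -3. ] op 0.345 q [-0.334 -0.     2.094  0.     1.05  -2.078]
```

View pics/w5.png

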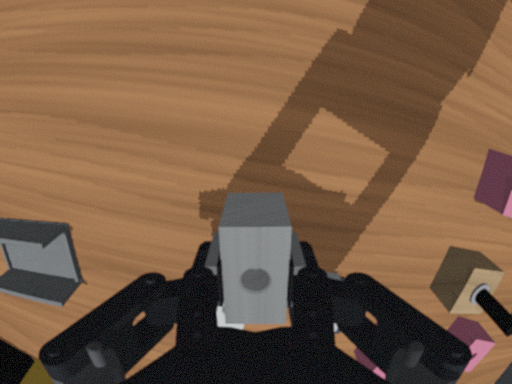

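View pics/s5.png

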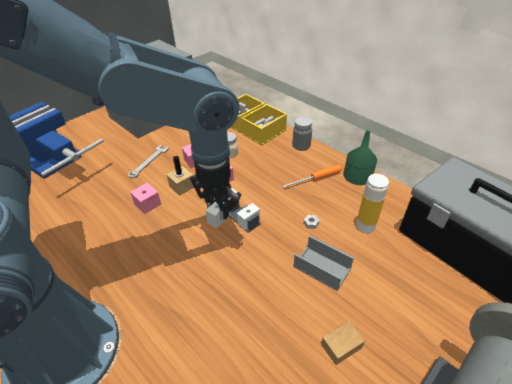

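Request:
{"name": "apply_moves", "arguments": {
  "plan": [
    {"translation":[0,0,-0.04],"angular":[0,0,0],"hand":0.01},
    {"translation":[-0.02,-0.03,-0.02],"angular":[0,0,0],"hand":0.01},
    {"translation":[-0.025,-0.035,0],"angular":[0,0,0],"hand":0.01},
    {"translation":[-0.03,-0.042,0],"angular":[0,0,0],"hand":0.01},
    {"translation":[-0.031,-0.042,0],"angular":[0,0,0],"hand":0.01},
    {"translation":[0,0,0],"angular":[0,0,0],"hand":0.01},
    {"translation":[0,0,0],"angular":[0,0,0],"hand":0.01}
  ]
}}

```text
time_s: 24.32
eef_pos: [0.5486, -0.1484, 0.1608]
eef_rot: [-0.002, -0.087, 0.996, 0.001]
wrist_force: [-0.2, 0.0, -2.6]
opening: 0.344
```

Run:
```python
from h import *
w=shot('wrist','w6.png');o=st()
f=lambda i,x,y,ww,hh,k:cv2.resize(i[y:y+hh,x:x+ww],None,fx=k,fy=k,interpolation=cv2.INTER_CUBIC)
cv2.imwrite('pics/c21.png',f(w['img'],80,110,200,150,4)[:,:,::-1])
```

```text
t 24.38 pos [ 0.5486 -0.1481  0.1613] rot [-1.300e-03 -8.710e-02  9.962e-01  9.000e-04] F [-0.2 -0.2 -1.3] op 0.34 q [-0.473  0.24   1.686  0.     1.219 -2.218]
```

View pics/w6.png

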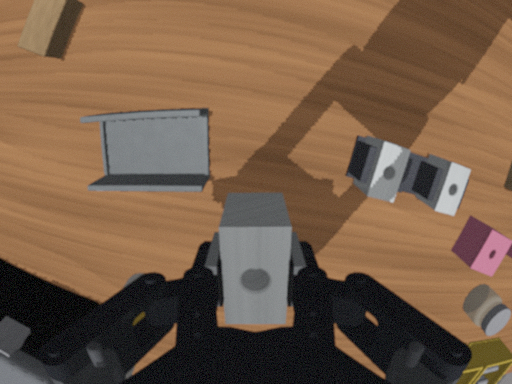

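View pics/c21.png

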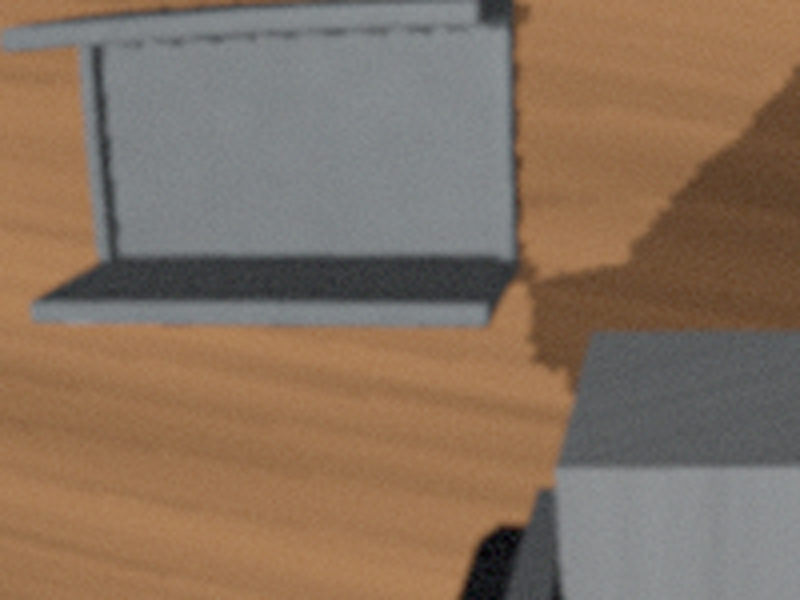

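Run:
```python
from h import *
w=ctrl.camera('wrist');o=st()
M=q2R(o['eef_rot']).as_matrix();t=np.array(o['eef_pos'])
def P(n,x,y,z):
    p=onz(w,80+x/4,110+y/4,z,True); q=M.T@(p-t); print(n,p.round(4),'tool',q.round(4)); return q
a=[P('+x in',45,300,.05),P('+x in',493,301,.05),P('-x in',8,50,.05),P('-x in',478,22,.05)]
b=[P('+x out',33,321,.05),P('+x out',488,324,.05),P('-x out',5,30,.05),P('-x out',478,0,.05)]
c=[P('floor',118,258,.004),P('floor',512,258,.004),P('floor',515,25,.004)]
print('centre in',np.mean(a,0).round(4),'out',np.mean(b,0).round(4))
# held block top: TCP z+.0325
ztop=t[2]-.0125+.045
for n,u,v in [('bore',255.5,279),('c1',220,226.5),('c2',290,226.5),('c3',287,322),('c4',223.5,323)]:
    p=onz(w,u,v,ztop,True); print(n,(M.T@(p-t)).round(4))
```

```text
t 24.43 pos [ 0.5487 -0.1479  0.1618] rot [-9.000e-04 -8.730e-02  9.962e-01  7.000e-04] F [-0.2  0.4 -3. ] op 0.341 q [-0.472  0.239  1.686  0.     1.219 -2.218]
+x in [ 0.5741 -0.307   0.05  ] tool [ 0.0025 -0.1612  0.1116]
+x in [ 0.5546 -0.193   0.05  ] tool [ 0.0018 -0.0456  0.1118]
-x in [ 0.5132 -0.3204  0.05  ] tool [ 0.0647 -0.1638  0.1117]
-x in [ 0.4934 -0.2048  0.05  ] tool [ 0.0641 -0.0465  0.1119]
+x out [ 0.5803 -0.3107  0.05  ] tool [-0.003  -0.1659  0.1116]
+x out [ 0.5602 -0.1934  0.05  ] tool [-0.0036 -0.047   0.1117]
-x out [ 0.5085 -0.3217  0.05  ] tool [ 0.0696 -0.1642  0.1117]
-x out [ 0.4887 -0.2055  0.05  ] tool [ 0.0689 -0.0464  0.1119]
floor [ 0.5758 -0.3088  0.004 ] tool [ 0.001  -0.1633  0.1576]
floor [ 0.5571 -0.1952  0.004 ] tool [-0.0003 -0.0482  0.1578]
floor [ 0.4967 -0.2031  0.004 ] tool [ 0.0606 -0.0456  0.1579]
centre in [ 0.0333 -0.1043  0.1117] out [ 0.033  -0.1059  0.1117]
bore [ 0.0022  0.001  -0.0325]
c1 [ 0.0279 -0.0135 -0.0325]
c2 [ 0.0278  0.0149 -0.0324]
c3 [-0.0244  0.0164 -0.0325]
c4 [-0.0251 -0.0147 -0.0326]
```

Request:
{"name": "apply_moves", "arguments": {
  "plan": [
    {"translation":[0.01,-0.035,0],"angular":[0,0,0],"hand":0.01},
    {"translation":[0.01,-0.035,0],"angular":[0,0,0],"hand":0.01},
    {"translation":[0.011,-0.035,0],"angular":[0,0,0],"hand":0.01},
    {"translation":[0,0,0.03],"angular":[0,0,0],"hand":0.01},
    {"translation":[0,0,0.03],"angular":[0,0,0],"hand":0.01},
    {"translation":[0,0,0.025],"angular":[0,0,0],"hand":0.01},
    {"translation":[0,0,0],"angular":[0,0,0],"hand":0.01},
    {"translation":[0,0,0],"angular":[0,0,0],"hand":0.01}
  ]
}}

```text
time_s: 25.42
eef_pos: [0.538, -0.2577, 0.0791]
eef_rot: [0.001, -0.087, 0.996, -0.001]
wrist_force: [-0.0, -0.1, -2.6]
opening: 0.339
```

Run:
```python
from h import *
w=shot('wrist','w7.png');d=shot('side');s=shot('scene');o=st()
f=lambda i,x,y,ww,hh,k:cv2.resize(i[y:y+hh,x:x+ww],None,fx=k,fy=k,interpolation=cv2.INTER_CUBIC)
cv2.imwrite('pics/c22.png',f(w['img'],155,130,200,150,4)[:,:,::-1])
cv2.imwrite('pics/c23.png',np.hstack([f(d['img'],280,200,90,90,4),f(s['img'],140,130,90,90,4)])[:,:,::-1])
```

```text
t 25.57 pos [ 0.5385 -0.2583  0.0795] rot [ 1.000e-03 -8.720e-02  9.962e-01 -9.000e-04] F [-0.1 -0.8 -2.7] op 0.342 q [-0.646  0.402  1.661 -0.     1.076 -2.391]
```

View pics/c22.png

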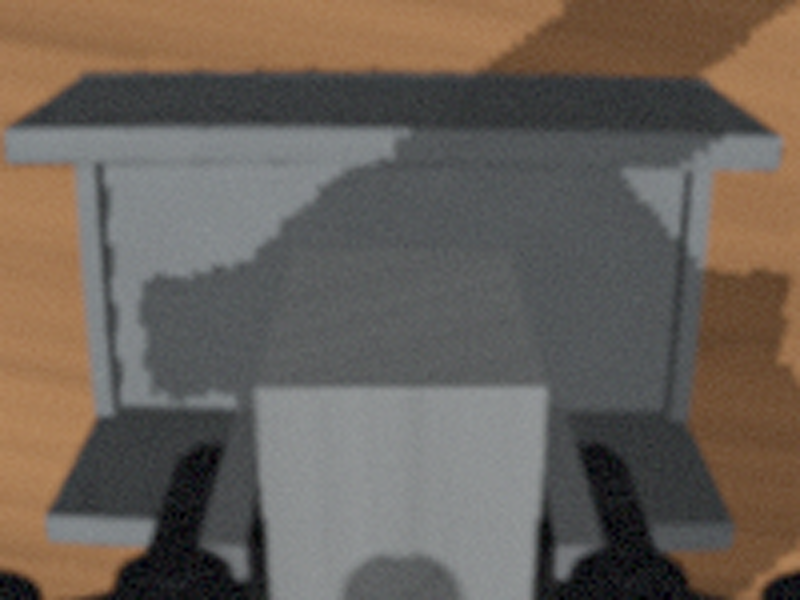

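View pics/c23.png

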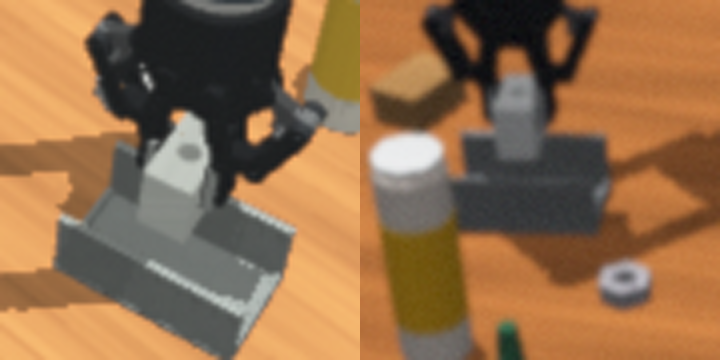

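Run:
```python
from h import *
w=ctrl.camera('wrist');o=st()
M=q2R(o['eef_rot']).as_matrix();t=np.array(o['eef_pos'])
def P(n,x,y,z):
    p=onz(w,155+x/4,130+y/4,z,True); q=M.T@(p-t); print(n,'tool',q.round(4)); return q
P('-x in',10,162,.05);P('-x in',775,168,.05);P('+x in',50,516,.05);P('+x in',728,522,.05)
P('-x out',10,128,.05);P('-x out',775,135,.05);P('+x out',50,541,.05);P('+x out',728,545,.05)
zb=t[2]-.0125
P('bot',290,250,zb);P('bot',515,250,zb);P('top',255,386,zb+.045);P('top',548,386,zb+.045)
```

```text
t 25.62 pos [ 0.5383 -0.2582  0.0793] rot [ 9.000e-04 -8.710e-02  9.962e-01 -8.000e-04] F [ 0.4 -1.2 -2.4] op 0.339 q [-0.646  0.402  1.661  0.     1.076 -2.391]
-x in tool [ 0.0357 -0.0593  0.0293]
-x in tool [0.0349 0.0585 0.0291]
+x in tool [-0.027  -0.0595  0.0294]
+x in tool [-0.0278  0.0575  0.0292]
-x out tool [ 0.041  -0.0588  0.0293]
-x out tool [0.0401 0.0581 0.0291]
+x out tool [-0.0322 -0.0602  0.0294]
+x out tool [-0.0326  0.0581  0.0292]
bot tool [ 0.0271 -0.0143  0.0125]
bot tool [0.0271 0.0166 0.0124]
top tool [ 0.0273 -0.014  -0.0325]
top tool [ 0.0273  0.0159 -0.0326]
```

Request:
{"name": "apply_moves", "arguments": {
  "plan": [
    {"translation":[0.0035,0,0],"angular":[0,0,0],"hand":0.01},
    {"translation":[0,0,0.01],"angular":[0,0,0],"hand":0.01},
    {"translation":[0,0,0.01],"angular":[0,0,0],"hand":0.01},
    {"translation":[0,0,0],"angular":[0,0,0],"hand":0.01}
  ]
}}

```text
time_s: 26.12
eef_pos: [0.533, -0.2577, 0.056]
eef_rot: [-0.001, -0.087, 0.996, 0.001]
wrist_force: [0.4, 0.2, -3.1]
opening: 0.343
```

Run:
```python
from h import *
w=shot('wrist');o=st()
f=lambda i,x,y,ww,hh,k:cv2.resize(i[y:y+hh,x:x+ww],None,fx=k,fy=k,interpolation=cv2.INTER_CUBIC)
cv2.imwrite('pics/c24.png',f(w['img'],155,130,200,150,4)[:,:,::-1])
```

```text
t 26.18 pos [ 0.5335 -0.258   0.0567] rot [-7.000e-04 -8.700e-02  9.962e-01  7.000e-04] F [ 0.2  0.  -1.8] op 0.345 q [-0.651  0.43   1.677  0.     1.037 -2.396]
```

View pics/c24.png

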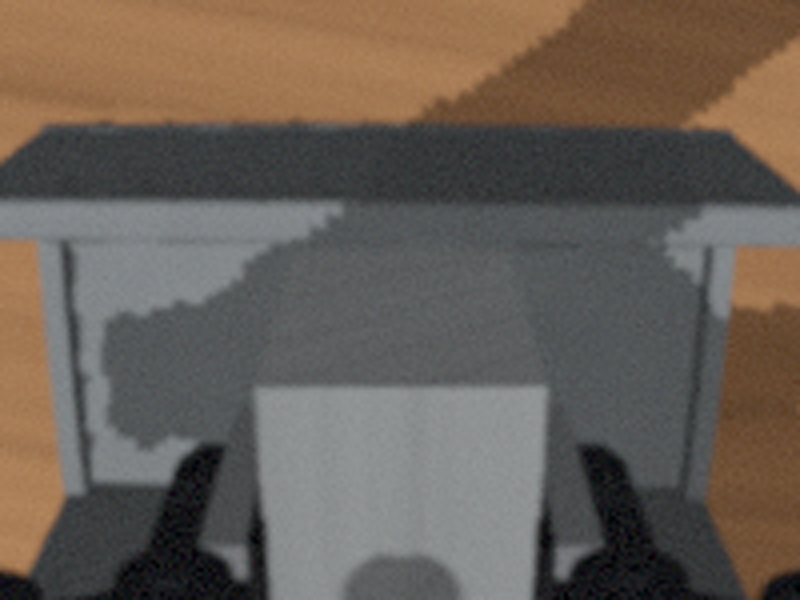

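Run:
```python
from h import *
w=ctrl.camera('wrist');o=st()
f=lambda i,x,y,ww,hh,k:cv2.resize(i[y:y+hh,x:x+ww],None,fx=k,fy=k,interpolation=cv2.INTER_CUBIC)
cv2.imwrite('pics/c25.png',f(w['img'],155,130,200,150,4)[:,:,::-1])
M=q2R(o['eef_rot']).as_matrix();t=np.array(o['eef_pos'])
def P(n,x,y,z):
    p=onz(w,155+x/4,130+y/4,z,True); q=M.T@(p-t); print(n,'tool',q.round(4)); return q
P('-x in',50,239,.05);P('-x in',750,242,.05);P('-x out',50,199,.05)
zb=t[2]-.0125
P('bot',290,252,zb);P('top',255,386,zb+.045)
```

```text
t 26.23 pos [ 0.5339 -0.2583  0.0573] rot [-3.000e-04 -8.700e-02  9.962e-01  3.000e-04] F [ 0.  -0.4 -2.2] op 0.34 q [-0.651  0.429  1.676  0.     1.037 -2.396]
-x in tool [ 0.031  -0.0462  0.0073]
-x in tool [0.0306 0.0487 0.0073]
-x out tool [ 0.0366 -0.0457  0.0073]
bot tool [ 0.0275 -0.0138  0.0125]
top tool [ 0.028  -0.0136 -0.0325]
```

View pics/c25.png

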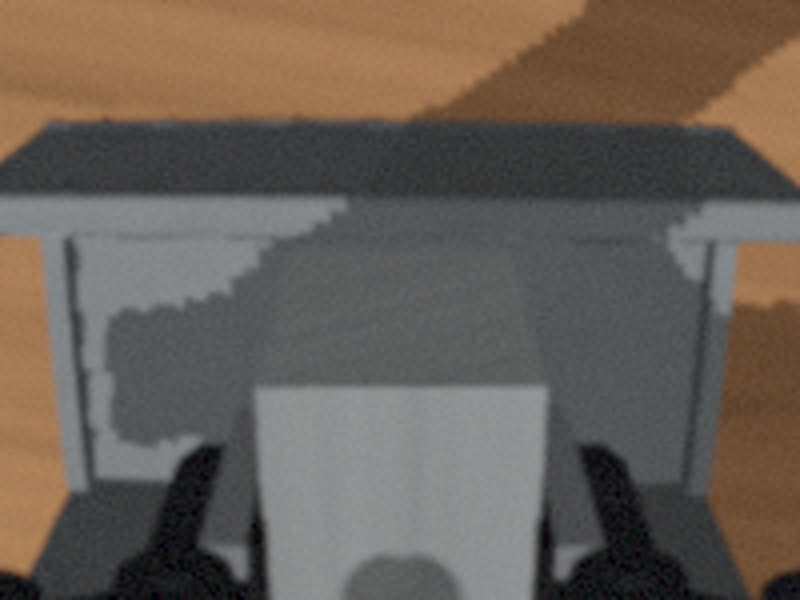

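The gap to the near wall is about 3.5 mm of the ideal 4, so I descend.

Request:
{"name": "apply_moves", "arguments": {
  "plan": [
    {"translation":[0,0,0.008],"angular":[0,0,0],"hand":0.01},
    {"translation":[0,0,0.01],"angular":[0,0,0],"hand":0.01},
    {"translation":[0,0,0.01],"angular":[0,0,0],"hand":0.01},
    {"translation":[0,0,0.006],"angular":[0,0,0],"hand":0.01},
    {"translation":[0,0,0.002],"angular":[0,0,0],"hand":0.01},
    {"translation":[0,0,0],"angular":[0,0,0],"hand":0.01},
    {"translation":[0,0,0],"angular":[0,0,0],"hand":0.01}
  ]
}}

```text
time_s: 27.1
eef_pos: [0.5344, -0.2586, 0.0222]
eef_rot: [0.0, -0.087, 0.996, -0.0]
wrist_force: [-0.5, 0.5, -1.7]
opening: 0.343
```

Request:
{"name": "apply_moves", "arguments": {
  "plan": [
    {"translation":[0,0,0.002],"angular":[0,0,0],"hand":0.01},
    {"translation":[0,0,0.001],"angular":[0,0,0],"hand":0.01},
    {"translation":[0,0,0.001],"angular":[0,0,0],"hand":0.01},
    {"translation":[0,0,0],"angular":[0,0,0],"hand":0.01}
  ]
}}

```text
time_s: 27.6
eef_pos: [0.534, -0.2584, 0.0177]
eef_rot: [-0.0, -0.087, 0.996, 0.0]
wrist_force: [-0.2, -0.1, -2.6]
opening: 0.341
```

Request:
{"name": "apply_moves", "arguments": {
  "plan": [
    {"translation":[0,0,0.001],"angular":[0,0,0],"hand":0.01},
    {"translation":[0,0,0.001],"angular":[0,0,0],"hand":0.01},
    {"translation":[0,0,0],"angular":[0,0,0],"hand":0.01},
    {"translation":[0,0,0],"angular":[0,0,0],"hand":0.01}
  ]
}}

```text
time_s: 28.1
eef_pos: [0.5342, -0.2585, 0.0171]
eef_rot: [-0.0, -0.087, 0.996, -0.0]
wrist_force: [-4.3, 2.7, 8.4]
opening: 0.341
```

Run:
```python
from h import *
w=shot('wrist');d=shot('side');st()
f=lambda i,x,y,ww,hh,k:cv2.resize(i[y:y+hh,x:x+ww],None,fx=k,fy=k,interpolation=cv2.INTER_CUBIC)
cv2.imwrite('pics/c26.png',np.hstack([f(w['img'],155,150,130,130,3),f(d['img'],280,200,90,90,390/90)])[:,:,::-1])
```

```text
t 28.2 pos [ 0.5342 -0.2585  0.0171] rot [ 0.000e+00 -8.710e-02  9.962e-01 -1.000e-04] F [-4.2  2.3  8.3] op 0.341 q [-0.65   0.493  1.684 -0.     0.965 -2.396]
```

View pics/c26.png

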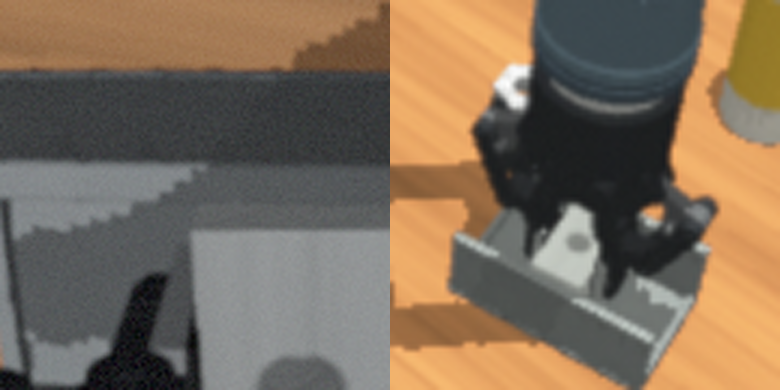

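The block is on the tray floor: TCP z is 0.0171 as predicted, with 8 N contact. I release and lift off.

Request:
{"name": "apply_moves", "arguments": {
  "plan": [
    {"translation":[0,0,-0.001],"angular":[0,0,0],"hand":0.03},
    {"translation":[0,0,0],"angular":[0,0,0],"hand":0.04},
    {"translation":[0,0,0],"angular":[0,0,0],"hand":0.05},
    {"translation":[0,0,0],"angular":[0,0,0],"hand":0.05},
    {"translation":[0,0,-0.02],"angular":[0,0,0],"hand":0.05},
    {"translation":[0,0,-0.04],"angular":[0,0,0],"hand":0.05},
    {"translation":[0,0,-0.05],"angular":[0,0,0],"hand":0.05},
    {"translation":[-0.03,0.04,-0.04],"angular":[0,0,0],"hand":0.05},
    {"translation":[-0.03,0.04,0],"angular":[0,0,0],"hand":0.05},
    {"translation":[0,0,0],"angular":[0,0,0],"hand":0.05}
  ]
}}

```text
time_s: 29.45
eef_pos: [0.5804, -0.1675, 0.1682]
eef_rot: [0.001, -0.089, 0.996, -0.0]
wrist_force: [0.3, 0.2, 0.0]
opening: 0.587
```

Run:
```python
from h import *
w=shot('wrist','w9.png');d=shot('side','s9.png');s=shot('scene','e9.png');st()
f=lambda i,x,y,ww,hh,k:cv2.resize(i[y:y+hh,x:x+ww],None,fx=k,fy=k,interpolation=cv2.INTER_CUBIC)
cv2.imwrite('pics/c27.png',np.hstack([f(w['img'],80,100,200,200,2),f(d['img'],280,200,100,100,4)])[:,:,::-1])
```

```text
t 29.6 pos [ 0.5785 -0.1707  0.1664] rot [ 0.000e+00 -8.710e-02  9.962e-01 -3.000e-04] F [-0.9 -1.  -0.8] op 0.587 q [-0.483  0.305  1.592 -0.     1.244 -2.228]
```

View pics/c27.png

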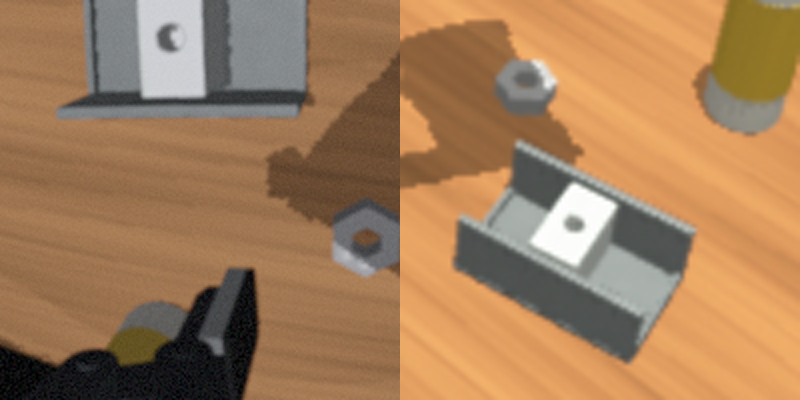

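View pics/s9.png

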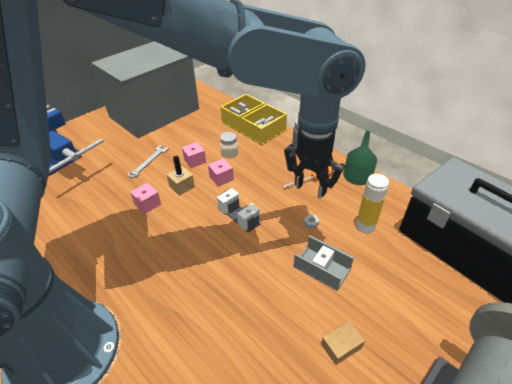

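View pics/e9.png

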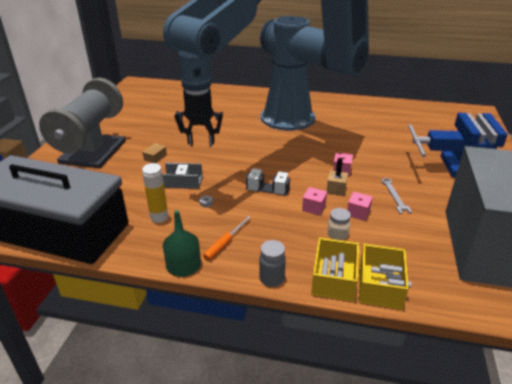

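Run:
```python
from h import *
a=cv2.imread('pics/side0.png');b=cv2.imread('pics/s9.png')
for n,x,y in [('L',216,180),('R',236,198),('stand',165,150)]:
    t=cv2.cvtColor(a[y:y+26 if n!='stand' else y+45,x:x+24 if n!='stand' else x+32],cv2.COLOR_BGR2GRAY)
    g=cv2.cvtColor(b,cv2.COLOR_BGR2GRAY)[y-12:y+60,x-12:x+60]
    r=cv2.matchTemplate(g,t,cv2.TM_CCOEFF_NORMED); _,m,_,l=cv2.minMaxLoc(r); print(n,round(m,3),np.array(l)-12)
w=ctrl.camera('side'); im=w['img']
c=(280+(574-400)/4,200+224/4); print('tray block bore',onz(w,*c,.049).round(4)); st()
ctrl.hand_in()
```

```text
L 0.659 [0 0]
R 0.676 [0 0]
stand 0.999 [0 0]
tray block bore [ 0.5317 -0.2598  0.049 ]
t 29.65 pos [ 0.5783 -0.1711  0.166 ] rot [-2.000e-04 -8.670e-02  9.962e-01 -1.000e-04] F [-0.6  1.  -0.3] op 0.584 q [-0.484  0.306  1.593 -0.     1.244 -2.228]
the job is handed in; nothing more can be done
```

The job was handed in at about 29.7 s of the 72 s allowed; no verdict was reported.

- **Probing:** I felt the three bores from left to right. The left and right pins went in to the shoulder, so those two blocks are through. The middle one stopped 20 mm down with about 9.5 N, so it is the blind block. The probe went back upright in the tan wooden stand.
- **Blind block:** I put it down on the bench on the near side of the rack and regripped it across its long sides. I then set it in the tray, feeling about 8 N on the floor before letting go.

**Last checks:**
- The probe and stand matched the first side picture exactly (no pixel shift, score 0.999).
- Both good blocks are at zero pixel shift. Their match scores were weaker, 0.66 and 0.68, because the lighting changed and the middle block is gone, but they look upright and in place.
- The side view puts the tray block's bore at (0.532, -0.260). The tray centre from the same view was (0.532, -0.261) and from the wrist camera about (0.534, -0.257), 3–4 mm apart. That is close to the side camera's usual calibration offset.
- The block looks square and mouth up, with its ends to the high walls.
- The bystanders looked unmoved in the pictures, though I did not measure each one. The gripper was clear of everything.

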